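# Close the dust extractor's clean-out cover and set its suction dial

## Task

Put the bench dust extractor back into service: slide its loose metal cover plate along the deck into the port frame until its leading edge is fully home under the steel lip, then press the plate down so that it sits flush and level all round, firmly but without slamming or leaning on it. Then turn the selector dial to the long white mark, and leave the other things on the bench and on the deck undisturbed.

Things in the scene. Friction and masses are not known exactly. Their poses are not given: they have to be found in the camera images.
- extractor: Bench dust extractor: a fixed grey box 260 mm (its x) by 480 mm (its y), flat deck 75 mm above the table. Origin: centre of its underside; x away from the robot, y to its left. In the deck is the clean-out port: a frame recessed 8 mm, x -53 to 71.5, y -140 to -41 mm, with a ledge 16 mm wide round a hole 30 mm deep. All places below are in this frame, mm.
- lip (a point): middle of the edge of the steel lip that bridges the -y end of the frame (extractor x = 10, y = -130, at the lip's top, 7 mm above the deck). It overhangs the frame from y = -140 to -130, its underside 3 mm above the deck; its fixing block, as high, reaches back to y = -158.
- rail (a point): middle of the inner top edge of a straight steel guide rail, 8 mm high, on the deck along the +x side of the port and of the cover's path: inner face at extractor x = 70, from y = -140 to 125. A cover lying against it is in line with the frame.
- stud_near (a point): resting place of the top of a brass stud, extractor x = -35, y = -50.5, 4 mm above the ledge (4 mm below the deck). This stud and stud_far hold the cover's rear edge 4 mm proud. Stiff friction studs: one gives at about 6 N, the other at about 9 N on itself; they stay where pushed and stop dead 4 mm down, when the cover lies on the ledge. They give only 14 by 10 mm of support each.
- stud_far (a point): the same for the second brass stud, extractor x = 55, y = -50.5. This point marks the raised stud and does not move with it.
- cover: The loose cover: a plain aluminium plate 120 mm (its x) by 96 mm (its y), 8 mm thick, 250 g give or take a third, lying on the deck on the +y side of the port. Too wide for a gripper: push it. Origin: centre of its underside. It fits the frame with 3 to 4 mm play, its -y edge under the lip.
- seat (a point): point on the extractor at deck height (75 mm) in the middle of where the cover lies when home (extractor x = 10, y = -90.5 mm)
- cover_front_near (a point): top corner of the cover at its x = -60, y = -48 mm (front = the edge that goes under the lip, near = robot side), 8 mm above its underside
- cover_front_far (a point): top corner of the cover at its x = 60, y = -48 mm
- cover_rear_near (a point): top corner of the cover at its x = -60, y = 48 mm
- cover_rear_far (a point): top corner of the cover at its x = 60, y = 48 mm
- dial (a joint): angle of the selector dial, rad, growing clockwise from above. Four clicks at 0, 0.7, 1.4 and 2.1, end stops just beyond; it springs into the nearest click when released (click torque under 0.15 N m). The long white mark is at 1.4 (the others are short ticks). At reading q the pointer end of the bar points (1.05 - q) rad from the extractor's x axis, counter-clockwise from above.
- dial_grip (a point): on the dial's axis, 30 mm above the deck (extractor x = -20, y = 195 mm). The dial is a black bar 46 mm long, 13 mm wide, from 6 to 35 mm above the deck, on a disc of 44 mm diameter whose top is 7 mm above the deck; a white line on top marks its pointer end. TCP here puts the fingertips 11 mm above the deck.
- long_mark (a point): middle of the long white mark beside the dial (14 mm long, the one to set), 35 mm from the dial's axis
- deck_tin: the small tin (49 mm across, 28 mm high) standing on the deck, to be left alone; origin at its underside
- heel_piece: the rubber heel piece (8 mm high) lying on the deck, to be left alone; origin at its underside
- shoe: the black shoe, to be left alone; origin at its underside (270 mm long, 95 mm high)
- polish: the polish tin, to be left alone; origin at its underside
- glue: the white glue bottle (130 mm high), to be left alone; origin at its underside
- shoe_brush: the wooden shoe brush, to be left alone; origin at its underside
Mind the look-alikes: they are no part of the job. Several things have the shape of the cover; the one meant has the colours described above.

How it is judged:
By the outcome, as a careful person would: the job done as asked, in the order asked, and still so for the second after the job is handed in, with the robot touching nothing.
It also fails if it takes over 72 s, if anything falls off the work surface, if the arm or the gripper's body presses on something with over 40 N, if the wrist force passes 120 N, or if a joint passes its speed limit or range.

## Robot

A 7-joint arm with a two-finger parallel gripper is mounted at the origin on the work surface. World frame = base frame: x ahead of the robot, y to its left, z up, the work surface at z = 0. Lengths are in m, angles in rad, forces in N, time in s.
With the tool pointing down it reaches from about 0.425 to 0.925 m from the base axis. Payload 6.8 kg.
Tool frame: the origin (TCP) lies between the finger pads, 19 mm behind the fingertips; this is the grasp point; z points along the fingers, y is the direction in which the jaws open and shut (so a half turn about z gives the same grasp; the last joint's range is limited). The gripper opens to 85 mm and grips with 20 to 120 N. Pads are 22 mm wide; open, the fingers measure 114 mm over their backs; the gripper's body (76 mm by 85 mm) begins 54 mm behind the grasp point. The pads swing forward as they close: fully open they stand 13 mm farther back than shut.
Start: joints at [-1.379, 0.477, 0.022, 1.555, -0.011, 1.109, -0.083], TCP at [0.199, 0.645, 0.25] pointing down, gripper open.
Joint ranges: [-2.96, 2.96], [-0.34, 2.1], [-1.41, 1.46], [0.24, 2.44], [-1.37, 4.51], [0.17, 1.92], [-2.96, 2.96]. Speed limits (rad/s): [2.39, 2.39, 3.14, 3.14, 3.14, 3.14, 3.14].

## Interface

Orientations are given as a unit quaternion [w, x, y, z].
In Python, from station import monitor, cams, bot, finder gives the robot as it stands.
- The arm moves only by the tool jog_arm, never from a script. Its argument "plan" is a list of rows, each an object of numbers: "x", "y", "z": the shift along the tool's x, y, z as a fraction of full scale; "wx", "wy", "wz": the turn, a rotation vector about the tool's x, y, z as a fraction of full scale. A call has 1 to 12 rows; each row is the pose to reach, as a shift and turn from the pose measured when the call began, along the tool's axes at that moment, turning the shorter way round; what a row does not reach only later rows make up. Full scale, the value 1, is 20 cm for a shift and 180 degrees for a turn. A row lasts 1/12 s, in which the tool goes at most 41.7 mm and 7.16 degrees, less where a joint would pass 70% of its speed; a pose out of reach is approached as far as the arm can. A call with a number of a shift or a turn outside -1 to 1 is refused whole. A call with a gripper value outside its range is refused whole. "hand" is the opening, from -1 (shut) to 1 (fully open), set as the call begins (left out, the last holds). The fingers move at their own pace and stop on an object; "grip_force" is the grip in N (left out, the last holds). Time passes only in rows, so rows that repeat a pose let the fingers close. It gives the time, the measured TCP pose, the force and the opening at its end, in the units of the state.
- monitor.get_obs(): the state, without advancing time (a new reading comes with each control period).
- cams.read_camera(name): name is "scene" or "top"; returns the picture (420x560x3 uint8, red, green, blue); there is no depth.
- cams.get_calibration(name): a dict with "fx", "fy", "cx", "cy" (pixels), "extrinsics" (4x4, takes a point from world to camera coordinates). Camera axes: x right, y down, z forward; pixel columns grow to the right and rows downward; lengths in m; the calibration is good to about 2 mm. A picture is of the moment at which its call begins. get_calibration takes no time and is no camera call.
- bot.hand_in(): hands the job in, once; it reports no verdict.
Trained networks look in the newest picture that a camera, given by its name, has taken for a name from the list of things; names that differ only in an ending like _2 or _b are one class to them, and where a whole thing is asked for, a point or a joint stands for the part that bears it (a point fixed in the world has none). Each returns a list of dicts, best first, with "confidence" (0 to 1); they miss things now and then, are a little off and sometimes report something else, mostly with a low value. They report only what shows in the picture. A call takes as long as a camera call. They do not tell look-alikes from the thing itself.
- finder.find_in(camera, target): "bbox" ([left, top, width, height] in pixels, round what is visible of it).
- finder.place_of(camera, target): "location" ([column, row] in pixels: a listed point, or the origin of a listed thing).
The state is a dict: "t": time; "q": joint angles; "joint_vel": joint speeds; "joint_torque": joint torques, N m; "eef_pos": TCP position; "tool_rot": TCP orientation; "contact_force": force on the tool from outside, world axes, zero at the start; "torque": the same for the moment, N m; "gripper_width": opening from 0.0 (shut) to 1.0 (fully open).
Only numpy, scipy, OpenCV 4.12 (cv2) and the standard library are available. Lean on these libraries where they do the work, as an engineer would, in place of code of your own. Each camera call takes 0.05 s, during which the arm holds its last target. There are 200 camera calls.

## Working session

There is one attempt and no reset: what is moved stays moved. The work goes in short steps, Python scripts to look and compute and a tool call to move; the robot and the scene stay as the last step left them, time stands still between calls to the robot, and variables do not carry over. Pictures are saved under pics/ and viewed, about 8 in all and at most 12, crops included, and the job is handed in when it is done.

Besides the shell and the picture viewer there is one more tool, called after "Emit:" as name([rows], argument=value, ...), one row to a line, values as JSON. jog_arm: Moves the arm, as the interface text tells. Shift numbers are shares of 20 cm and turn numbers shares of 180 degrees, none past 1 either way. Its arguments: {"type":"object","properties":{"plan":{"type":"array","items":{"type":"object","properties":{"x":{"type":"number","minimum":-1,"maximum":1},"y":{"type":"number","minimum":-1,"maximum":1},"z":{"type":"number","minimum":-1,"maximum":1},"wx":{"type":"number","minimum":-1,"maximum":1},"wy":{"type":"number","minimum":-1,"maximum":1},"wz":{"type":"number","minimum":-1,"maximum":1}}}},"hand":{"type":"number"},"grip_force":{"type":"number"}},"required":["plan"]}

```bash
ls; mkdir -p pics; cat > h.py <<'E'
import numpy as np, cv2
from station import monitor, cams, bot, finder
def snap(n,f): 
    im=cams.read_camera(n); cv2.imwrite('pics/'+f,im[:,:,::-1]); return im
def ray(n,p):
    c=cams.get_calibration(n);E=np.array(c['extrinsics']);R,t=E[:3,:3],E[:3,3]
    d=R.T@np.array([(p[0]-c['cx'])/c['fx'],(p[1]-c['cy'])/c['fy'],1]);return -R.T@t,d/np.linalg.norm(d)
def atz(n,p,z):
    o,d=ray(n,p);return o+d*(z-o[2])/d[2]
def tri(ps):
    A=np.zeros((3,3));b=np.zeros(3)
    for n,p in ps:
        o,d=ray(n,p);M=np.eye(3)-np.outer(d,d);A+=M;b+=M@o
    return np.linalg.solve(A,b)
def proj(n,P):
    c=cams.get_calibration(n);E=np.array(c['extrinsics']);v=E[:3,:3]@np.array(P)+E[:3,3]
    return [c['fx']*v[0]/v[2]+c['cx'],c['fy']*v[1]/v[2]+c['cy']]
E
python3 - <<'E'
from h import *
np.set_printoptions(precision=4,suppress=True)
s=snap('scene','s0.png');t=snap('top','t0.png')
cv2.imwrite('pics/both.png',cv2.resize(np.vstack([s,t])[:,:,::-1],None,fx=.71,fy=.71))
for n in ['lip','rail','stud_near','stud_far','seat','cover','cover_front_near','cover_front_far','cover_rear_near','cover_rear_far','dial_grip','long_mark','deck_tin','heel_piece']:
    r={}
    for c in ['scene','top']:
        r[c]=[(np.round(d['location'],1).tolist(),round(d['confidence'],2)) for d in finder.place_of(c,n)[:3]]
    print(n,r, tri([(c,r[c][0][0]) for c in r if r[c]]) if all(r.values()) else '')
o=monitor.get_obs();print(o['t'],o['eef_pos'],o['tool_rot'],o['contact_force'],o['gripper_width'])
for c in ['scene','top']: print(ray(c,[280,210]))
E
```

```text
pics
lip {'scene': [([266.2, 222.6], 0.84), ([295.1, 220.7], 0.7), ([311.5, 209.9], 0.68)], 'top': [([301.0, 191.7], 0.73)]} [ 0.594  -0.0721  0.076 ]
rail {'scene': [([301.9, 170.4], 0.72), ([312.2, 207.6], 0.66)], 'top': [([220.5, 227.4], 0.73), ([256.9, 174.2], 0.66), ([224.6, 183.3], 0.45)]} [0.4823 0.1635 0.0872]
stud_near {'scene': [([274.5, 207.0], 0.66)], 'top': [([275.0, 208.1], 0.74), ([261.1, 186.0], 0.22)]} [0.5429 0.0033 0.0596]
stud_far {'scene': [([298.1, 221.0], 0.55)], 'top': [([271.0, 175.8], 0.72)]} [0.6387 0.0124 0.0677]
seat {'scene': [([275.6, 212.1], 0.81), ([130.6, 311.9], 0.2)], 'top': [([284.4, 186.8], 0.87), ([260.8, 187.3], 0.37)]} [ 0.5999 -0.0309  0.0957]
cover {'scene': [([394.6, 240.8], 0.78), ([305.4, 188.0], 0.65), ([312.3, 209.4], 0.57)], 'top': [([215.3, 285.9], 0.74), ([209.0, 127.3], 0.72), ([242.4, 209.4], 0.66)]} [ 0.4878  0.3255 -0.1927]
cover_front_near {'scene': [([259.5, 154.8], 0.97), ([376.6, 221.8], 0.9), ([278.3, 182.6], 0.76)], 'top': [([207.2, 149.0], 0.88), ([217.4, 306.8], 0.85), ([254.9, 224.2], 0.76)]} [0.6125 0.0531 0.2925]
cover
[... 684 characters left out ...]
[192.3, 212.1], 0.7), ([256.5, 183.8], 0.34)]} [0.5311 0.2499 0.1003]
long_mark {'scene': [([341.2, 177.7], 0.78)], 'top': [([195.7, 205.5], 0.9)]} [0.5559 0.2512 0.0618]
deck_tin {'scene': [([236.9, 231.3], 0.84), ([340.6, 156.1], 0.74), ([331.8, 193.2], 0.17)], 'top': [([323.8, 193.5], 0.66), ([260.1, 181.7], 0.21)]} [ 0.5829 -0.1477  0.0795]
heel_piece {'scene': [([359.4, 189.9], 0.52)], 'top': [([199.7, 172.9], 0.85)]} [0.6506 0.233  0.0784]
1.5 [0.1994 0.6449 0.25  ] [-0.      0.1494  0.9888  0.    ] [-0.5809  0.3249 -0.411 ] 0.998888696957689
(array([ 1.2316, -0.5675,  0.7768]), array([-0.5881,  0.5058, -0.631 ]))
(array([ 0.468 , -0.0186,  1.2928]), array([ 0.0557,  0.0051, -0.9984]))
```

View pics/both.png

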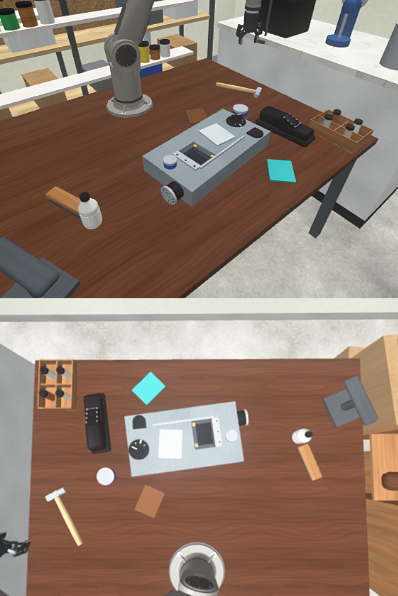

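The top image (lower half) shows the extractor around (258,617-420) and the plates: a white/silver one on the deck at top (242,209), scene (305,188). Turquoise (top 209,127) and brown (215,286) plates lie on the table and are look-alikes. I'll choose the bare metal one on the deck, then fit the poses and check them in a crop.

```bash
cat > fit.py <<'E'
from h import *
from scipy.optimize import least_squares
def T(p,P):
    c,s=np.cos(p[2]),np.sin(p[2]);P=np.array(P)/1000.
    return np.array([p[0]+c*P[0]-s*P[1],p[1]+s*P[0]+c*P[1],P[2]])
def fit(obs,x0,z=0):
    f=lambda p:np.concatenate([np.array(proj(n,T(p,P)+[0,0,z]))-px for n,P,px in obs])
    r=least_squares(f,x0,loss='soft_l1');return r.x,r.fun.reshape(-1,2)
E
python3 - <<'E'
from fit import *
np.set_printoptions(precision=4,suppress=True)
X=[('lip',(10,-130,82),(266.2,222.6),(301,191.7)),('sn',(-35,-50.5,71),(274.5,207),(275,208.1)),('sf',(55,-50.5,71),(298.1,221),(271,175.8)),('seat',(10,-90.5,75),(275.6,212.1),(284.4,186.8)),('dg',(-20,195,105),(335.3,164.1),(192.3,212.1)),('lm',(12.9,183,75),(341.2,177.7),(195.7,205.5))]
obs=[(c,x[1],np.array(x[i])) for x in X for i,c in ((2,'scene'),(3,'top'))]
e,r=fit(obs,[.6,.06,.1]);print(e);print(np.hstack([r[::2],r[1::2]]))
C=[((-60,-48,83),(278.3,182.6),(254.9,224.2)),((60,-48,83),(306.6,202.3),(238.3+0,209.2)),((-60,48,83),(306.4,173.4),(223.6,225)),((60,48,83),(332.8,192.9),(223.8,185.6))]
obs=[(c,x[0],np.array(x[i])) for x in C for i,c in ((1,'scene'),(2,'top'))]
k,r=fit(obs,[.55,.09,.1]);print(k);print(np.hstack([r[::2],r[1::2]]))
np.save('e.npy',e);np.save('k.npy',k)
box=[(-130,-240,75),(130,-240,75),(130,240,75),(-130,240,75)];port=[(-53,-140,75),(71.5,-140,75),(71.5,-41,75),(-53,-41,75)]
cov=[(-60,-48,83),(60,-48,83),(60,48,83),(-60,48,83)]
out=[]
for c,f,(u,v,w,h) in (('top','t0.png',(165,135,195,120)),('scene','s0.png',(195,130,190,160))):
    s=4;im=cv2.resize(cv2.imread('pics/'+f)[v:v+h,u:u+w],None,fx=s,fy=s,interpolation=cv2.INTER_CUBIC)
    raw=im.copy()
    for p,Q,col in ((e,box,(0,255,0)),(e,port,(0,0,255)),(k,cov,(255,0,0))):
        q=np.array([(np.array(proj(c,T(p,P)))-[u,v]+.5)*s for P in Q]).astype(int);cv2.polylines(im,[q],True,col,1)
    cv2.imwrite(f'pics/o_{c}.png',im)
E
```

```text
[0.5744 0.0568 0.1146]
[[-0.2755 -0.79   -1.4706 -2.8608]
 [ 0.2904 -2.6184  0.0528 -1.1495]
 [ 0.5141 -1.8359  0.6673  1.8334]
 [ 0.7489  4.9576  2.0596  3.7967]
 [-1.1572 -0.7983 -0.7465 -1.3131]
 [-2.0205 -0.4792  0.9125 -5.4174]]
[ 0.5502  0.1122 -0.0113]
[[  1.0348   1.351   -0.7306   1.1409]
 [ -0.1656   1.6628  16.4546 -23.7592]
 [ -2.7554  -0.4089  -1.4794   0.0034]
 [ -1.6114  -1.3795  -0.8803  -0.4596]]
```

View pics/o_top.png

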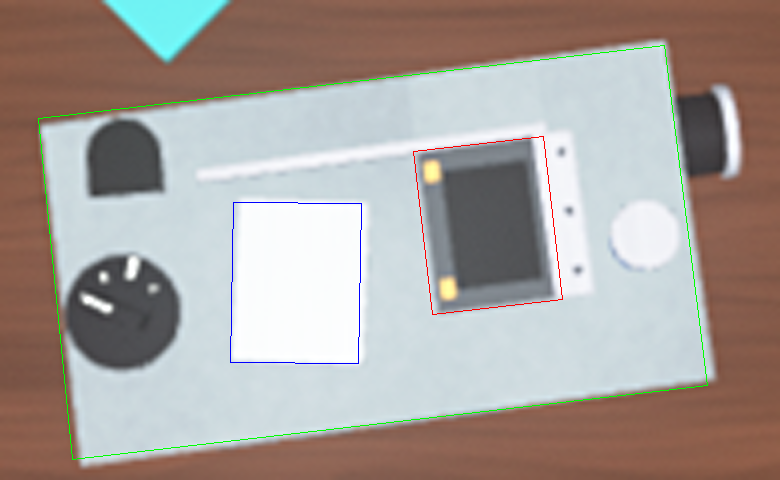

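View pics/o_scene.png

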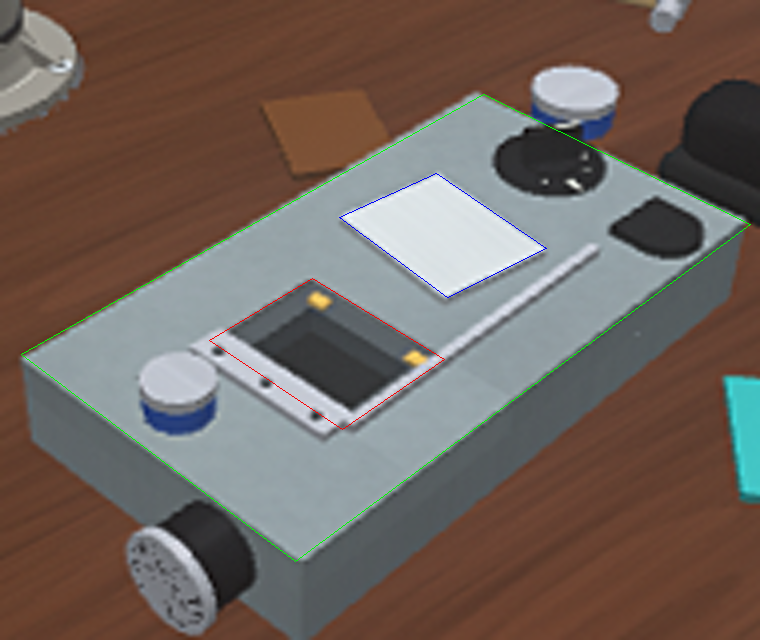

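The crops show the fit is close: deck corners in the top crop at (38,124), (667,40), (716,380), (80,466), so the yaw is slightly low. The metal plate covers (230..368, 203..363), the studs are at (432,170) and (448,288), and the dial pointer aims at the short tick left of the long mark at (132,267). Next I'll refine the poses by segmentation.

```bash
cat >> fit.py <<'E'
def toE(e,w):
    d=np.array(w[:2])-e[:2];c,s=np.cos(e[2]),np.sin(e[2]);return np.array([c*d[0]+s*d[1],-s*d[0]+c*d[1]])*1000
def quad(c,mask,zz):
    cs,_=cv2.findContours(mask,cv2.RETR_EXTERNAL,cv2.CHAIN_APPROX_NONE);k=max(cs,key=cv2.contourArea)[:,0]+0.0
    W=np.array([atz(c,p,zz)[:2] for p in k]).astype(np.float32)*1000
    return k,W
E
python3 - <<'E'
from fit import *
np.set_printoptions(precision=4,suppress=True)
im=cv2.imread('pics/t0.png');hsv=cv2.cvtColor(im,cv2.COLOR_BGR2HSV);V,S=hsv[...,2],hsv[...,1]
print('cover px',im[209,242],'deck',im[230,200],'wood',im[260,240],'rail',im[175,230])
m=((im[...,0].astype(int)>im[...,2]-5)&(V>120)&(S<60)).astype(np.uint8)*255
z=np.zeros_like(m);z[130:260,160:350]=m[130:260,160:350]
z=cv2.morphologyEx(z,cv2.MORPH_CLOSE,np.ones((3,3)))
k,W=quad('top',z,.075);r=cv2.minAreaRect(W);print('deck',r, cv2.boundingRect(k.astype(np.int32)))
a=r[2] if r[1][0]<r[1][1] else r[2]-90
e=np.load('e.npy');
obs=[('top',P,np.array(q)/4+[165,135]-.5) for P,q in zip([(-130,-240,75),(130,-240,75),(130,240,75),(-130,240,75)],[(716,380),(667,40),(38,124),(80,466)])]
e1,rr=fit(obs,e);print('corners',e1,rr.round(1).tolist())
g=im.min(axis=2);m=((g>244)).astype(np.uint8)*255;z=np.zeros_like(m);z[178:230,215:265]=m[178:230,215:265]
for th in (235,245,250):
    z=np.zeros_like(m);z[178:230,215:265]=(g[178:230,215:265]>th)*255
    k,W=quad('top',z,.083);r=cv2.minAreaRect(W);print('cover',th,r,'inE',toE(e1,np.array(r[0])/1000))
for n,p in (('studN',(448,288)),('studF',(432,170))): print(n,toE(e1,atz('top',np.array(p)/4+[165,135]-.5,.071)))
for n,p in (('dial',(122,312)),('long',(132,267)),('ptr',(97,303)),('lip far end',(546,127)),('rail end',(198,175))): print(n,toE(e1,atz('top',np.array(p)/4+[165,135]-.5,.08)))
np.save('e.npy',e1)
E
```

```text
cover px [253 253 252] deck [219 212 199] wood [ 81  98 141] rail [238 233 229]
deck ((573.810302734375, 52.455963134765625), (261.7395935058594, 481.5860900878906), 7.699900150299072) (175, 145, 169, 106)
corners [0.5744 0.0533 0.133 ] [[-0.4, -0.1], [-0.4, 0.1], [0.7, 0.2], [0.2, -0.2]]
cover 235 ((551.045166015625, 108.50003051757812), (97.268798828125, 121.47938537597656), 87.76544189453125) inE [-15.8151  57.7953]
cover 245 ((551.2355346679688, 108.66706085205078), (94.9162826538086, 118.86970520019531), 87.76225280761719) inE [-15.6042  57.9356]
cover 250 ((550.8224487304688, 108.96592712402344), (92.8926773071289, 114.35444641113281), 89.89671325683594) inE [-15.974   58.2866]
studN [-34.6791 -50.9212]
studF [ 56.1204 -50.8217]
dial [-20.3624 194.486 ]
long [ 12.3376 182.9481]
ptr [-11.107  212.3647]
lip far end [  75.7054 -140.6271]
rail end [ 74.919  125.0208]
```

The poses agree with the stated sizes: deck 261×481 mm, studs at (-34.7,-51) and (56,-51), dial at (-20.4,194.5). Using the extractor frame, the cover centre is at (-16,58) mm, turned -9.9°. Now I'll move.

```bash
cat > go.py <<'E'
import sys
from fit import *
from scipy.spatial.transform import Rotation as R
np.set_printoptions(precision=4,suppress=True)
e=np.array([.574,.053,.134])
def state():
    o=monitor.get_obs();w,x,y,z=o['tool_rot'];Q=R.from_quat([x,y,z,w]).as_matrix();p=np.array(o['eef_pos'])
    return o,p,Q
def jaw(Q): return np.degrees(np.arctan2(Q[1,1],Q[0,1])-e[2])
def plan(X,Y,z,j):
    o,p,Q=state();c,s=np.cos(e[2]),np.sin(e[2])
    t=np.array([e[0]+(c*X-s*Y)/1000,e[1]+(s*X+c*Y)/1000,z/1000])
    d=(j-jaw(Q)+90)%180-90; a=np.radians(j)+e[2]
    if j>900: a=np.radians(jaw(Q))+e[2]
    best=None
    for k in (0,np.pi):
        y=np.array([np.cos(a+k),np.sin(a+k),0]);zz=np.array([0,0,-1.]);T2=np.c_[np.cross(y,zz),y,zz]
        rv=R.from_matrix(Q.T@T2).as_rotvec()/np.pi
        if best is None or np.linalg.norm(rv)<np.linalg.norm(best): best=rv
    print('shift',Q.T@(t-p)/.2,'turn',best)
def show():
    o,p,Q=state();f=np.array(o['contact_force']);c,s=np.cos(e[2]),np.sin(e[2])
    print('t',o['t'],'E',toE(e,p),'z',p[2]*1000,'jaw',jaw(Q),'tilt',np.degrees(np.arccos(-Q[2,2])),'F_E',c*f[0]+s*f[1],-s*f[0]+c*f[1],f[2],'g',o['gripper_width'],'q7',o['q'][6])
    print('unit mm in tool xyz of E-x:',Q.T@[c,s,0]/200,' E-y:',Q.T@[-s,c,0]/200)
if __name__=='__main__':
    show()
    if len(sys.argv)>4: plan(*map(float,sys.argv[1:5]))
E
python3 go.py -108 55 200 90
```

```text
t 1.5 E [-292.1853  636.6547] z 250.00703447507044 jaw 65.14100228545385 tilt 0.0018599652388444842 F_E -0.5322384281841366 0.39963664185411885 -0.4110309866941733 g 0.998888696957689 q7 -0.08311881342187023
unit mm in tool xyz of E-x: [-0.0045  0.0021  0.    ]  E-y: [0.0021 0.0045 0.    ]
shift [-2.0582 -2.2517  0.25  ] turn [ 0.      0.     -0.1381]
```

Emit:
jog_arm([
  {"x":-0.2,"y":-0.21},
  {"x":-0.4,"y":-0.42},
  {"x":-0.6,"y":-0.64},
  {"x":-0.8,"y":-0.85},
  {"x":-0.93,"y":-1.0},
  {"x":-0.93,"y":-1.0},
], hand=0.4)

```text
invalid input at $.plan[0]: expected keys x, y, z, wx, wy, wz
```

Emit:
jog_arm([
  {"x":-0.2,"y":-0.21},
  {"x":-0.4,"y":-0.42},
  {"x":-0.6,"y":-0.64},
  {"x":-0.8,"y":-0.85},
  {"x":-0.93,"y":-1.0},
  {"x":-0.93,"y":-1.0},
])

```text
invalid input at $.plan[0]: expected keys x, y, z, wx, wy, wz
```

```bash
python3 go.py -108 55 140 90
```

```text
t 1.5 E [-292.1853  636.6547] z 250.00703447507044 jaw 65.14100228545385 tilt 0.0018599652388444842 F_E -0.5322384281841366 0.39963664185411885 -0.4110309866941733 g 0.998888696957689 q7 -0.08311881342187023
unit mm in tool xyz of E-x: [-0.0045  0.0021  0.    ]  E-y: [0.0021 0.0045 0.    ]
shift [-2.0582 -2.2517  0.55  ] turn [ 0.      0.     -0.1381]
```

All six keys are needed in each row.

Emit:
jog_arm([
  {"x":-0.2,"y":-0.21,"z":0,"wx":0,"wy":0,"wz":0},
  {"x":-0.4,"y":-0.42,"z":0,"wx":0,"wy":0,"wz":0},
  {"x":-0.6,"y":-0.64,"z":0,"wx":0,"wy":0,"wz":0},
  {"x":-0.8,"y":-0.85,"z":0,"wx":0,"wy":0,"wz":0},
  {"x":-0.93,"y":-1.0,"z":0,"wx":0,"wy":0,"wz":0},
  {"x":-0.93,"y":-1.0,"z":0,"wx":0,"wy":0,"wz":0},
], hand=0.4)

```text
t: 2.0
eef_pos: [0.3088, 0.4179, 0.2502]
tool_rot: [0.0, 0.149, 0.989, 0.0]
contact_force: [1.0, -0.4, 0.6]
gripper_width: 0.703
```

Emit:
jog_arm([
  {"x":-0.2,"y":-0.21,"z":0,"wx":0,"wy":0,"wz":0},
  {"x":-0.4,"y":-0.42,"z":0,"wx":0,"wy":0,"wz":0},
  {"x":-0.6,"y":-0.64,"z":0,"wx":0,"wy":0,"wz":0},
  {"x":-0.8,"y":-0.85,"z":0,"wx":0,"wy":0,"wz":0},
  {"x":-0.93,"y":-1.0,"z":0,"wx":0,"wy":0,"wz":0},
  {"x":-0.93,"y":-1.0,"z":0,"wx":0,"wy":0,"wz":0},
])

```text
t: 2.5
eef_pos: [0.4173, 0.1928, 0.2505]
tool_rot: [0.0, 0.149, 0.989, 0.001]
contact_force: [1.4, 0.1, 0.2]
gripper_width: 0.7
```

```bash
python3 go.py -108 55 140 90
```

```text
t 2.5 E [-136.6443  159.4505] z 250.51838903106105 jaw 65.154959722705 tilt 0.0982100275307495 F_E 1.3707549140380715 -0.039323016866482124 0.20135979113484598 g 0.7004862443338671 q7 0.7417590494444622
unit mm in tool xyz of E-x: [-0.0045  0.0021  0.    ]  E-y: [0.0021 0.0045 0.    ]
shift [-0.3491 -0.4146  0.5521] turn [ 0.0005  0.0003 -0.138 ]
```

Emit:
jog_arm([
  {"x":-0.1,"y":-0.12,"z":0.05,"wx":0,"wy":0,"wz":-0.03},
  {"x":-0.22,"y":-0.26,"z":0.2,"wx":0,"wy":0,"wz":-0.07},
  {"x":-0.35,"y":-0.415,"z":0.38,"wx":0,"wy":0,"wz":-0.11},
  {"x":-0.35,"y":-0.415,"z":0.5,"wx":0,"wy":0,"wz":-0.138},
  {"x":-0.35,"y":-0.415,"z":0.6,"wx":0,"wy":0,"wz":-0.138},
  {"x":-0.35,"y":-0.415,"z":0.65,"wx":0,"wy":0,"wz":-0.138},
  {"x":-0.35,"y":-0.415,"z":0.65,"wx":0,"wy":0,"wz":-0.138},
])

```text
t: 3.08
eef_pos: [0.4582, 0.0925, 0.1185]
tool_rot: [-0.002, -0.066, 0.998, -0.0]
contact_force: [-0.0, 0.6, 0.5]
gripper_width: 0.702
```

```bash
python3 go.py -108 55 95 90; python3 - <<'E'
from fit import *
for c,f in (('top','t1.png'),('scene','s1.png')): snap(c,f)
a=cv2.imread('pics/t1.png')[130:260,165:360];b=cv2.imread('pics/s1.png')[110:280,200:395]
cv2.imwrite('pics/c1.png',cv2.resize(np.vstack([a,b]),None,fx=2,fy=2,interpolation=cv2.INTER_CUBIC))
E
```

```text
t 3.0833 E [-109.4902   54.5712] z 118.54483700132428 jaw 89.89828538514226 tilt 0.20585333106406573 F_E 0.07315656654041429 0.5575693037073132 0.5392434730121338 g 0.7018053349979313 q7 1.5084416163846834
unit mm in tool xyz of E-x: [-0.005  0.    -0.   ]  E-y: [0.    0.005 0.   ]
shift [-0.0079  0.0022  0.1177] turn [ 0.     -0.0011 -0.0006]
```

View pics/c1.png

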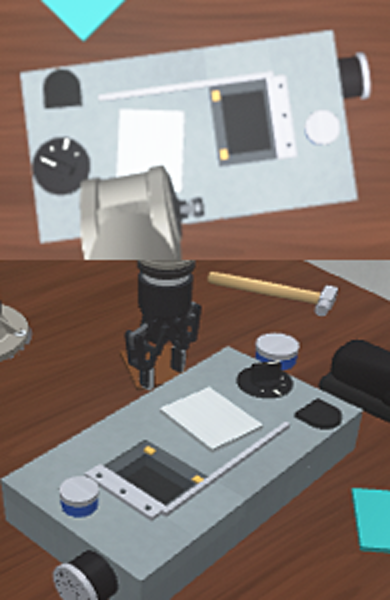

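Both views show the fingertips over the near edge of the deck, clear of the cover (top crop (190,207), scene crop (150,385)). I'll lower them carefully to find the deck.

Emit:
jog_arm([
  {"x":-0.008,"y":0.002,"z":0.08,"wx":0,"wy":-0.001,"wz":0},
  {"x":-0.008,"y":0.002,"z":0.11,"wx":0,"wy":-0.001,"wz":0},
  {"x":-0.008,"y":0.002,"z":0.13,"wx":0,"wy":-0.001,"wz":0},
  {"x":-0.008,"y":0.002,"z":0.142,"wx":0,"wy":-0.001,"wz":0},
  {"x":-0.008,"y":0.002,"z":0.142,"wx":0,"wy":-0.001,"wz":0},
  {"x":-0.008,"y":0.002,"z":0.142,"wx":0,"wy":-0.001,"wz":0},
])

```text
t: 3.68
eef_pos: [0.4619, 0.0948, 0.0933]
tool_rot: [0.003, -0.067, 0.998, 0.001]
contact_force: [0.7, 0.4, 0.4]
gripper_width: 0.698
```

Emit:
jog_arm([
  {"x":0,"y":0,"z":0.005,"wx":0,"wy":0,"wz":0},
  {"x":0,"y":0,"z":0.01,"wx":0,"wy":0,"wz":0},
  {"x":0,"y":0,"z":0.01,"wx":0,"wy":0,"wz":0},
])

```text
t: 3.93
eef_pos: [0.462, 0.0948, 0.0915]
tool_rot: [0.003, -0.067, 0.998, 0.001]
contact_force: [-0.8, 0.1, 0.2]
gripper_width: 0.703
```

```bash
python3 go.py -108 55 88 90
```

```text
t 3.9333 E [-105.368    56.4232] z 91.46210811251603 jaw 90.0180969734884 tilt 0.3435455560448748 F_E -0.7423105677056502 0.19535397186299533 0.17521600756178865 g 0.702931852324093 q7 1.5313468827192573
unit mm in tool xyz of E-x: [-0.005 -0.     0.   ]  E-y: [-0.     0.005  0.   ]
shift [ 0.0133 -0.0071  0.0172] turn [0.0006 0.0018 0.0001]
```

Emit:
jog_arm([
  {"x":0,"y":0,"z":0.004,"wx":0,"wy":0,"wz":0},
  {"x":0,"y":0,"z":0.009,"wx":0,"wy":0,"wz":0},
  {"x":0,"y":0,"z":0.009,"wx":0,"wy":0,"wz":0},
])

```text
t: 4.18
eef_pos: [0.462, 0.0948, 0.0895]
tool_rot: [0.003, -0.067, 0.998, 0.001]
contact_force: [0.3, 0.8, -0.4]
gripper_width: 0.702
```

Emit:
jog_arm([
  {"x":0,"y":0,"z":0.004,"wx":0,"wy":0,"wz":0},
  {"x":0,"y":0,"z":0.008,"wx":0,"wy":0,"wz":0},
  {"x":0,"y":0,"z":0.008,"wx":0,"wy":0,"wz":0},
])

```text
t: 4.43
eef_pos: [0.4621, 0.0948, 0.0887]
tool_rot: [0.003, -0.067, 0.998, 0.001]
contact_force: [-3.5, -0.4, 14.1]
gripper_width: 0.7
```

```bash
python3 go.py -75 56 88 90
```

```text
t 4.4333 E [-105.3356   56.3395] z 88.70811191624232 jaw 89.9967525819351 tilt 0.32792553963417775 F_E -3.557170850243676 0.09058221612003997 14.067000724787297 g 0.6998619855104097 q7 1.5339308461387748
unit mm in tool xyz of E-x: [-0.005  0.     0.   ]  E-y: [0.    0.005 0.   ]
shift [-0.1517 -0.0017  0.0043] turn [ 0.0007  0.0017 -0.    ]
```

The tips touch the deck at TCP z = 88.8, so the tip offset is 13.8 mm at this opening. I'll raise them 2.5 mm and push the cover toward the rail.

Emit:
jog_arm([
  {"x":0,"y":0,"z":-0.013,"wx":0.0007,"wy":0.0017,"wz":0},
  {"x":-0.02,"y":0,"z":-0.013,"wx":0.0007,"wy":0.0017,"wz":0},
  {"x":-0.04,"y":0,"z":-0.013,"wx":0.0007,"wy":0.0017,"wz":0},
  {"x":-0.058,"y":0,"z":-0.013,"wx":0.0007,"wy":0.0017,"wz":0},
  {"x":-0.076,"y":0,"z":-0.013,"wx":0.0007,"wy":0.0017,"wz":0},
  {"x":-0.094,"y":0,"z":-0.013,"wx":0.0007,"wy":0.0017,"wz":0},
  {"x":-0.112,"y":0,"z":-0.013,"wx":0.0007,"wy":0.0017,"wz":0},
  {"x":-0.13,"y":0,"z":-0.013,"wx":0.0007,"wy":0.0017,"wz":0},
  {"x":-0.148,"y":0,"z":-0.013,"wx":0.0007,"wy":0.0017,"wz":0},
  {"x":-0.165,"y":0,"z":-0.013,"wx":0.0007,"wy":0.0017,"wz":0},
  {"x":-0.18,"y":0,"z":-0.013,"wx":0.0007,"wy":0.0017,"wz":0},
  {"x":-0.19,"y":0,"z":-0.013,"wx":0.0007,"wy":0.0017,"wz":0},
])

```text
t: 5.43
eef_pos: [0.5003, 0.1, 0.0915]
tool_rot: [0.0, -0.067, 0.998, 0.0]
contact_force: [-1.1, -1.6, -0.5]
gripper_width: 0.699
```

```bash
python3 go.py -62 56 91.3 90; python3 - <<'E'
from fit import *
for c,f in (('top','t2.png'),('scene','s2.png')): snap(c,f)
a=cv2.imread('pics/t2.png')[130:260,165:360];b=cv2.imread('pics/s2.png')[130:260,230:360]
cv2.imwrite('pics/c2.png',np.hstack([cv2.resize(a,None,fx=2,fy=2),cv2.resize(b,None,fx=2.9,fy=2.9,interpolation=cv2.INTER_CUBIC)[:260]]) if 0 else cv2.resize(b,None,fx=4,fy=4,interpolation=cv2.INTER_CUBIC))
E
```

```text
t 5.4333 E [-66.7209  56.4518] z 91.52578205633851 jaw 90.00511401405458 tilt 0.027154006242312075 F_E -1.3175137647684778 -1.4323170760863606 -0.5136843081254658 g 0.6988355077914521 q7 1.5484311748419857
unit mm in tool xyz of E-x: [-0.005 -0.     0.   ]  E-y: [-0.     0.005  0.   ]
shift [-0.0236 -0.0023  0.0011] turn [0.     0.0001 0.    ]
```

View pics/c2.png

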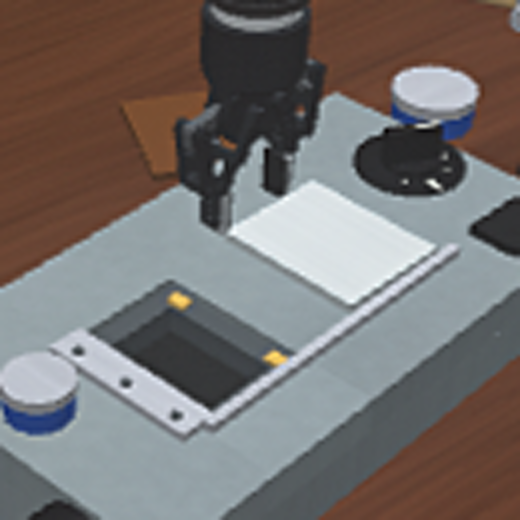

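The cover now lies parallel to the rail, about 5 mm short of it (crop (350,300)). I'll push gently until it touches.

Emit:
jog_arm([
  {"x":-0.008,"y":0,"z":0,"wx":0,"wy":0,"wz":0},
  {"x":-0.015,"y":0,"z":0,"wx":0,"wy":0,"wz":0},
  {"x":-0.02,"y":0,"z":0,"wx":0,"wy":0,"wz":0},
  {"x":-0.024,"y":0,"z":0,"wx":0,"wy":0,"wz":0},
  {"x":-0.024,"y":0,"z":0,"wx":0,"wy":0,"wz":0},
])

```text
t: 5.95
eef_pos: [0.5053, 0.1007, 0.0916]
tool_rot: [0.0, -0.067, 0.998, 0.0]
contact_force: [-1.2, -0.7, -0.8]
gripper_width: 0.702
```

Emit:
jog_arm([
  {"x":-0.003,"y":0,"z":0,"wx":0,"wy":0,"wz":0},
  {"x":-0.006,"y":0,"z":0,"wx":0,"wy":0,"wz":0},
  {"x":-0.006,"y":0,"z":0,"wx":0,"wy":0,"wz":0},
])

```text
t: 6.2
eef_pos: [0.5064, 0.1009, 0.0916]
tool_rot: [0.0, -0.067, 0.998, 0.0]
contact_force: [-1.2, -1.3, 0.6]
gripper_width: 0.696
```

```bash
python3 go.py -61 56 91.3 90
```

```text
t 6.2 E [-60.6156  56.5427] z 91.59067069601298 jaw 90.0148180141977 tilt 0.043145029753328616 F_E -1.3258860471267264 -1.1386309725052508 0.6429734768835529 g 0.6956233510685996 q7 1.5510796245342495
unit mm in tool xyz of E-x: [-0.005 -0.     0.   ]  E-y: [-0.     0.005  0.   ]
shift [ 0.0019 -0.0027  0.0015] turn [0.0001 0.0002 0.0001]
```

Emit:
jog_arm([
  {"x":-0.003,"y":0,"z":0,"wx":0,"wy":0,"wz":0},
  {"x":-0.005,"y":0,"z":0,"wx":0,"wy":0,"wz":0},
  {"x":-0.005,"y":0,"z":0,"wx":0,"wy":0,"wz":0},
])

```text
t: 6.45
eef_pos: [0.5066, 0.101, 0.0915]
tool_rot: [-0.0, -0.067, 0.998, 0.0]
contact_force: [-5.5, -0.5, 2.8]
gripper_width: 0.695
```

Emit:
jog_arm([
  {"x":-0.003,"y":0,"z":0,"wx":0,"wy":0,"wz":0},
  {"x":-0.005,"y":0,"z":0,"wx":0,"wy":0,"wz":0},
  {"x":-0.005,"y":0,"z":0,"wx":0,"wy":0,"wz":0},
])

```text
t: 6.7
eef_pos: [0.5067, 0.101, 0.0914]
tool_rot: [-0.001, -0.067, 0.998, 0.0]
contact_force: [-6.7, -1.0, 3.7]
gripper_width: 0.702
```

```bash
python3 go.py -61 56 91.3 90;python3 - <<'E'
from fit import *
e=np.array([.574,.053,.134])
c,f='scene','s3.png';snap(c,f);snap('top','t3.png')
u,v,w,h=260,150,110,80;s=6
im=cv2.resize(cv2.imread('pics/'+f)[v:v+h,u:u+w],None,fx=s,fy=s,interpolation=cv2.INTER_CUBIC)
cv2.imwrite('pics/c3.png',im)
for n in ('front_near','front_far','rear_near','rear_far'):
    for d in finder.place_of('scene','cover_'+n)[:4]:
        W=atz('scene',d['location'],.083);print(n,toE(e,W),round(d['confidence'],2))
E
```

```text
t 6.7 E [-60.3028  56.5801] z 91.38287981594733 jaw 90.02592478930787 tilt 0.16790964450881288 F_E -6.721809432973909 -0.06755278875660509 3.7190113213111076 g 0.7018211895222933 q7 1.5520390802306072
unit mm in tool xyz of E-x: [-0.005 -0.    -0.   ]  E-y: [-0.     0.005  0.   ]
shift [ 0.0035 -0.0029  0.0004] turn [ 0.0001 -0.0009  0.0001]
front_near [-232.61605038   86.96457114] 0.73
front_near [224.38219948  82.80251371] 0.64
front_far [290.98751692 -23.51053018] 0.74
front_far [77.12821265 19.05981118] 0.66
rear_near [-52.4534072  131.11366928] 0.84
rear_near [288.11139905 122.84185782] 0.82
rear_near [-193.67062225  166.76092376] 0.58
rear_far [ 65.8315574  124.66304882] 0.83
rear_far [346.01662062  46.18221047] 0.76
```

View pics/c3.png

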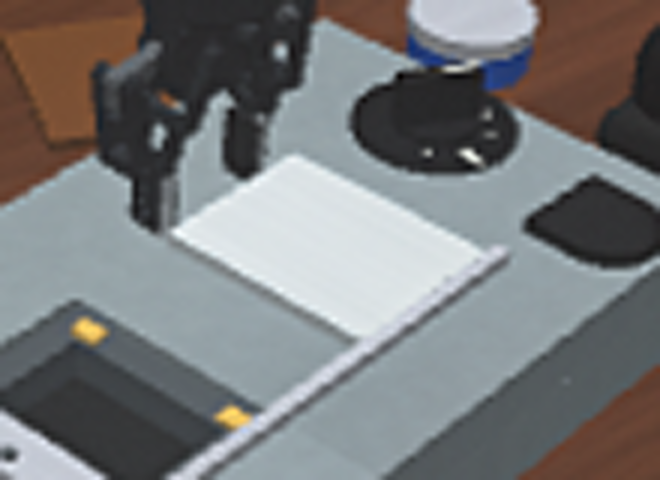

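The cover now sits flush against the rail, with 6.7 N contact and TCP x = -60.3, which puts its near edge at about -49.5 as expected. In the crop its rear corner (483,250) is just short of the rail end, so rear y is about 120. Next I'll move behind it.

Emit:
jog_arm([
  {"x":0.03,"y":0,"z":-0.01,"wx":0,"wy":0,"wz":0},
  {"x":0.06,"y":0,"z":-0.1,"wx":0,"wy":0,"wz":0.03},
  {"x":0.06,"y":0,"z":-0.25,"wx":0,"wy":0,"wz":0.06},
  {"x":0,"y":0.1,"z":-0.35,"wx":0,"wy":0,"wz":0.1},
  {"x":-0.1,"y":0.2,"z":-0.35,"wx":0,"wy":0,"wz":0.14},
  {"x":-0.2,"y":0.3,"z":-0.35,"wx":0,"wy":0,"wz":0.18},
  {"x":-0.3,"y":0.4,"z":-0.35,"wx":0,"wy":0,"wz":0.22},
  {"x":-0.35,"y":0.427,"z":-0.35,"wx":0,"wy":0,"wz":0.26},
  {"x":-0.35,"y":0.427,"z":-0.35,"wx":0,"wy":0,"wz":0.3},
  {"x":-0.35,"y":0.427,"z":-0.35,"wx":0,"wy":0,"wz":0.34},
  {"x":-0.35,"y":0.427,"z":-0.35,"wx":0,"wy":0,"wz":0.37},
  {"x":-0.35,"y":0.427,"z":-0.35,"wx":0,"wy":0,"wz":0.4},
])

```text
t: 8.0
eef_pos: [0.5656, 0.1956, 0.1616]
tool_rot: [-0.0, 0.534, 0.845, 0.0]
contact_force: [-0.4, 0.3, -0.1]
gripper_width: 0.701
```

```bash
python3 go.py 10 142 110 0; python3 - <<'E'
from fit import *
e=np.array([.574,.053,.134])
snap('scene','s4.png');im=snap('top','t4.png')
g=im.min(axis=2)
m=((g>243)*255).astype(np.uint8);z=np.zeros_like(m);z[160:235,205:275]=m[160:235,205:275]
k,W=quad('top',z,.083);E_=np.array([toE(e,w/1000) for w in W]);print('cover bounds E',np.percentile(E_,[1,5,50,95,99],axis=0))
E
```

```text
t 8.0 E [ 10.7632 142.4051] z 161.5719857120702 jaw 17.764036108552613 tilt 0.029684113974834354 F_E -0.37344620100763 0.3536760536567524 -0.14099312902093109 g 0.7012362381111187 q7 0.3153314961134168
unit mm in tool xyz of E-x: [-0.0015  0.0048 -0.    ]  E-y: [0.0048 0.0015 0.    ]
shift [-0.0009 -0.0042  0.2579] turn [-0.0001 -0.0002  0.0987]
cover bounds E [[-49.29031781  16.68872097]
 [-48.72654601  21.32982186]
 [ 16.19731482  64.02467819]
 [ 74.5192943  115.7348222 ]
 [ 75.45012315 116.12493305]]
```

Emit:
jog_arm([
  {"x":0,"y":-0.004,"z":0,"wx":0,"wy":0,"wz":0.035},
  {"x":0,"y":-0.004,"z":0.05,"wx":0,"wy":0,"wz":0.07},
  {"x":0,"y":-0.004,"z":0.15,"wx":0,"wy":0,"wz":0.0985},
  {"x":0,"y":-0.004,"z":0.23,"wx":0,"wy":0,"wz":0.0985},
  {"x":0,"y":-0.004,"z":0.3,"wx":0,"wy":0,"wz":0.0985},
  {"x":0,"y":-0.004,"z":0.34,"wx":0,"wy":0,"wz":0.0985},
  {"x":0,"y":-0.004,"z":0.351,"wx":0,"wy":0,"wz":0.0985},
  {"x":0,"y":-0.004,"z":0.351,"wx":0,"wy":0,"wz":0.0985},
])

```text
t: 8.77
eef_pos: [0.5647, 0.1951, 0.091]
tool_rot: [-0.0, 0.656, 0.755, -0.0]
contact_force: [-0.1, 0.3, 0.2]
gripper_width: 0.701
```

```bash
python3 go.py 12 70 91.3 0
```

```text
t 8.7667 E [  9.7426 142.1001] z 91.00372685484334 jaw 0.3275925941391026 tilt 0.06234821356615919 F_E -0.05987259897744955 0.2833142158296372 0.2372558420104912 g 0.7007205058119531 q7 0.11920104589747448
unit mm in tool xyz of E-x: [-0.     0.005 -0.   ]  E-y: [0.005 0.    0.   ]
shift [-0.3606  0.0092 -0.0015] turn [-0.0003 -0.      0.0018]
```

Emit:
jog_arm([
  {"x":-0.02,"y":0.0,"z":-0.0015,"wx":0,"wy":0,"wz":0.0018},
  {"x":-0.04,"y":0.0,"z":-0.0015,"wx":0,"wy":0,"wz":0.0018},
  {"x":-0.06,"y":0.001,"z":-0.0015,"wx":0,"wy":0,"wz":0.0018},
  {"x":-0.08,"y":0.002,"z":-0.0015,"wx":0,"wy":0,"wz":0.0018},
  {"x":-0.105,"y":0.003,"z":-0.0015,"wx":0,"wy":0,"wz":0.0018},
  {"x":-0.13,"y":0.004,"z":-0.0015,"wx":0,"wy":0,"wz":0.0018},
  {"x":-0.155,"y":0.005,"z":-0.0015,"wx":0,"wy":0,"wz":0.0018},
  {"x":-0.18,"y":0.006,"z":-0.0015,"wx":0,"wy":0,"wz":0.0018},
  {"x":-0.205,"y":0.007,"z":-0.0015,"wx":0,"wy":0,"wz":0.0018},
  {"x":-0.23,"y":0.008,"z":-0.0015,"wx":0,"wy":0,"wz":0.0018},
  {"x":-0.25,"y":0.009,"z":-0.0015,"wx":0,"wy":0,"wz":0.0018},
  {"x":-0.265,"y":0.01,"z":-0.0015,"wx":0,"wy":0,"wz":0.0018},
])

```text
t: 9.77
eef_pos: [0.5727, 0.1456, 0.0917]
tool_rot: [-0.003, 0.658, 0.753, 0.0]
contact_force: [-4.6, 7.5, 5.4]
gripper_width: 0.696
```

```bash
python3 go.py 12 30 91.3 0; python3 - <<'E'
from fit import *
e=np.array([.574,.053,.134])
snap('scene','s5.png')
cv2.imwrite('pics/c5.png',cv2.resize(cv2.imread('pics/s5.png')[150:240,235:365],None,fx=4,fy=4,interpolation=cv2.INTER_CUBIC))
E
```

```text
t 9.7667 E [11.0937 91.9043] z 91.65927710350819 jaw 0.09915308271268945 tilt 0.33315601802006584 F_E -3.593470496006198 8.054542222669633 5.390028073947412 g 0.6955290059434084 q7 0.20215922393392446
unit mm in tool xyz of E-x: [-0.     0.005 -0.   ]  E-y: [0.005 0.    0.   ]
shift [-0.3095  0.004   0.0004] turn [-0.0011 -0.0015  0.0005]
```

View pics/c5.png

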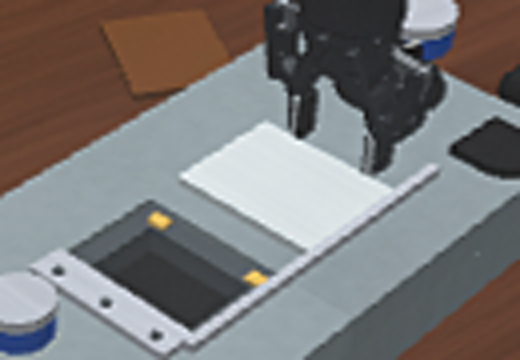

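The cover slides evenly, aligned with the rail (crop (290,190)). I'll drop the sideways bias and continue.

Emit:
jog_arm([
  {"x":-0.025,"y":-0.001,"z":0,"wx":-0.001,"wy":-0.0015,"wz":0},
  {"x":-0.05,"y":-0.001,"z":0,"wx":-0.001,"wy":-0.0015,"wz":0},
  {"x":-0.075,"y":-0.001,"z":0,"wx":-0.001,"wy":-0.0015,"wz":0},
  {"x":-0.1,"y":-0.001,"z":0,"wx":-0.001,"wy":-0.0015,"wz":0},
  {"x":-0.125,"y":-0.001,"z":0,"wx":-0.001,"wy":-0.0015,"wz":0},
  {"x":-0.15,"y":-0.001,"z":0,"wx":-0.001,"wy":-0.0015,"wz":0},
  {"x":-0.175,"y":-0.001,"z":0,"wx":-0.001,"wy":-0.0015,"wz":0},
  {"x":-0.2,"y":-0.001,"z":0,"wx":-0.001,"wy":-0.0015,"wz":0},
  {"x":-0.225,"y":-0.001,"z":0,"wx":-0.001,"wy":-0.0015,"wz":0},
  {"x":-0.25,"y":-0.001,"z":0,"wx":-0.001,"wy":-0.0015,"wz":0},
  {"x":-0.275,"y":-0.001,"z":0,"wx":-0.001,"wy":-0.0015,"wz":0},
  {"x":-0.295,"y":-0.001,"z":0,"wx":-0.001,"wy":-0.0015,"wz":0},
])

```text
t: 10.82
eef_pos: [0.5806, 0.0863, 0.0916]
tool_rot: [-0.0, 0.658, 0.753, -0.0]
contact_force: [-3.3, 5.5, 3.9]
gripper_width: 0.702
```

```bash
python3 go.py 10.7 0 91.3 0
```

```text
t 10.8167 E [10.9773 32.0892] z 91.63569416279643 jaw 0.058259897738579085 tilt 0.033013166468648096 F_E -2.4882743277940444 5.885541673514178 3.852935213214357 g 0.7017531070880044 q7 0.29691211738059764
unit mm in tool xyz of E-x: [-0.     0.005 -0.   ]  E-y: [0.005 0.    0.   ]
shift [-0.1604 -0.0015  0.0016] turn [-0.0001 -0.0001  0.0003]
```

Emit:
jog_arm([
  {"x":-0.014,"y":-0.002,"z":0,"wx":0,"wy":0,"wz":0},
  {"x":-0.028,"y":-0.002,"z":0,"wx":0,"wy":0,"wz":0},
  {"x":-0.042,"y":-0.002,"z":0,"wx":0,"wy":0,"wz":0},
  {"x":-0.056,"y":-0.002,"z":0,"wx":0,"wy":0,"wz":0},
  {"x":-0.07,"y":-0.002,"z":0,"wx":0,"wy":0,"wz":0},
  {"x":-0.084,"y":-0.002,"z":0,"wx":0,"wy":0,"wz":0},
  {"x":-0.098,"y":-0.002,"z":0,"wx":0,"wy":0,"wz":0},
  {"x":-0.112,"y":-0.002,"z":0,"wx":0,"wy":0,"wz":0},
  {"x":-0.126,"y":-0.002,"z":0,"wx":0,"wy":0,"wz":0},
  {"x":-0.14,"y":-0.002,"z":0,"wx":0,"wy":0,"wz":0},
  {"x":-0.154,"y":-0.002,"z":0,"wx":0,"wy":0,"wz":0},
  {"x":-0.154,"y":-0.002,"z":0,"wx":0,"wy":0,"wz":0},
])

```text
t: 11.82
eef_pos: [0.5845, 0.0546, 0.0917]
tool_rot: [0.0, 0.658, 0.753, -0.0]
contact_force: [-0.6, 0.4, -0.6]
gripper_width: 0.702
```

```bash
python3 go.py 10.7 -18 91.3 0; python3 - <<'E'
from fit import *
snap('scene','s6.png')
cv2.imwrite('pics/c6.png',cv2.resize(cv2.imread('pics/s6.png')[165:245,230:340],None,fx=5,fy=5,interpolation=cv2.INTER_CUBIC))
E
```

```text
t 11.8167 E [10.5724  0.1598] z 91.69944849403697 jaw 0.01321854287000949 tilt 0.031071271389304697 F_E -0.5529353805475311 0.4615968585403457 -0.5776659447174203 g 0.702414749351758 q7 0.3485573455242276
unit mm in tool xyz of E-x: [-0.     0.005 -0.   ]  E-y: [ 0.005  0.    -0.   ]
shift [-0.0908  0.0006  0.002 ] turn [-0.0001  0.0002  0.0001]
```

View pics/c6.png

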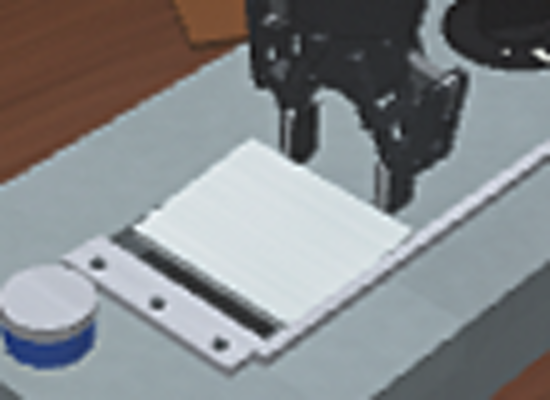

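The cover has tipped into the frame: its front edge (135..285, 230..330) is just short of the lip, with the rear still on the deck. I'll push on slowly under the lip.

Emit:
jog_arm([
  {"x":-0.012,"y":0,"z":0,"wx":0,"wy":0,"wz":0},
  {"x":-0.024,"y":0,"z":0,"wx":0,"wy":0,"wz":0},
  {"x":-0.036,"y":0,"z":0,"wx":0,"wy":0,"wz":0},
  {"x":-0.048,"y":0,"z":0,"wx":0,"wy":0,"wz":0},
  {"x":-0.06,"y":0,"z":0,"wx":0,"wy":0,"wz":0},
  {"x":-0.07,"y":0,"z":0,"wx":0,"wy":0,"wz":0},
  {"x":-0.08,"y":0,"z":0,"wx":0,"wy":0,"wz":0},
  {"x":-0.09,"y":0,"z":0,"wx":0,"wy":0,"wz":0},
  {"x":-0.1,"y":0,"z":0,"wx":0,"wy":0,"wz":0},
  {"x":-0.11,"y":0,"z":0,"wx":0,"wy":0,"wz":0},
  {"x":-0.12,"y":0,"z":0,"wx":0,"wy":0,"wz":0},
])

```text
t: 12.78
eef_pos: [0.5875, 0.0305, 0.0916]
tool_rot: [0.0, 0.658, 0.753, -0.001]
contact_force: [-0.5, 1.3, -0.0]
gripper_width: 0.7
```

```bash
python3 go.py 10.7 -28 91.3 0
```

```text
t 12.7833 E [ 10.4024 -24.148 ] z 91.56563184954821 jaw 0.007420049546828402 tilt 0.060871887594899164 F_E -0.3583973095534143 1.3946331520363364 -0.04330834408589079 g 0.700409775809325 q7 0.3884305425327055
unit mm in tool xyz of E-x: [-0.     0.005 -0.   ]  E-y: [ 0.005  0.    -0.   ]
shift [-0.0193  0.0015  0.0013] turn [-0.0002  0.0003  0.    ]
```

Emit:
jog_arm([
  {"x":-0.006,"y":0,"z":0,"wx":0,"wy":0,"wz":0},
  {"x":-0.012,"y":0,"z":0,"wx":0,"wy":0,"wz":0},
  {"x":-0.018,"y":0,"z":0,"wx":0,"wy":0,"wz":0},
  {"x":-0.024,"y":0,"z":0,"wx":0,"wy":0,"wz":0},
  {"x":-0.03,"y":0,"z":0,"wx":0,"wy":0,"wz":0},
  {"x":-0.03,"y":0,"z":0,"wx":0,"wy":0,"wz":0},
])

```text
t: 13.28
eef_pos: [0.5885, 0.0238, 0.0917]
tool_rot: [0.001, 0.658, 0.753, -0.001]
contact_force: [0.1, -0.1, 0.2]
gripper_width: 0.703
```

Emit:
jog_arm([
  {"x":-0.003,"y":0,"z":0,"wx":0,"wy":0,"wz":0},
  {"x":-0.006,"y":0,"z":0,"wx":0,"wy":0,"wz":0},
  {"x":-0.006,"y":0,"z":0,"wx":0,"wy":0,"wz":0},
])

```text
t: 13.53
eef_pos: [0.5888, 0.0227, 0.0918]
tool_rot: [0.001, 0.658, 0.753, -0.0]
contact_force: [0.3, 1.1, 1.6]
gripper_width: 0.7
```

```bash
python3 go.py 10.7 -28 91.3 0
```

```text
t 13.5333 E [ 10.5843 -31.9742] z 91.80633360622822 jaw -0.01764104009113013 tilt 0.07586635041191542 F_E 0.42095494430645725 1.0486555489574543 1.5575132805872853 g 0.7003797561435784 q7 0.40054779568105375
unit mm in tool xyz of E-x: [0.    0.005 0.   ]  E-y: [ 0.005 -0.    -0.   ]
shift [0.0199 0.0006 0.0025] turn [ 0.      0.0004 -0.0001]
```

Emit:
jog_arm([
  {"x":0.003,"y":0,"z":0.004,"wx":0,"wy":0,"wz":0},
  {"x":0.003,"y":0,"z":0.008,"wx":0,"wy":0,"wz":0},
  {"x":0,"y":0,"z":0.008,"wx":0,"wy":0,"wz":0},
  {"x":0,"y":0,"z":0.008,"wx":0,"wy":0,"wz":0},
])

```text
t: 13.87
eef_pos: [0.5891, 0.0232, 0.0908]
tool_rot: [0.0, 0.658, 0.753, 0.0]
contact_force: [-1.9, 2.8, 6.8]
gripper_width: 0.703
```

Emit:
jog_arm([
  {"x":-0.003,"y":0,"z":0,"wx":0,"wy":0,"wz":0},
  {"x":-0.005,"y":0,"z":0,"wx":0,"wy":0,"wz":0},
  {"x":-0.005,"y":0,"z":0,"wx":0,"wy":0,"wz":0},
])

```text
t: 14.12
eef_pos: [0.5891, 0.023, 0.0909]
tool_rot: [-0.0, 0.658, 0.753, 0.0]
contact_force: [-2.1, 2.7, 5.1]
gripper_width: 0.702
```

```bash
python3 go.py 10.7 -28 91.3 0;python3 - <<'E'
from fit import *
snap('scene','s7.png');snap('top','t7.png')
cv2.imwrite('pics/c7.png',cv2.resize(cv2.imread('pics/s7.png')[165:245,225:335],None,fx=6,fy=6,interpolation=cv2.INTER_CUBIC))
E
```

```text
t 14.1167 E [ 10.909  -31.7511] z 90.92200839187703 jaw 0.020622939894784437 tilt 0.045516810007864665 F_E -1.7059633736227298 2.922656398273656 5.108386092260639 g 0.7021512010991529 q7 0.4034864160857497
unit mm in tool xyz of E-x: [-0.     0.005  0.   ]  E-y: [0.005 0.    0.   ]
shift [ 0.0188 -0.001  -0.0019] turn [ 0.0001 -0.0002  0.0001]
```

View pics/c7.png

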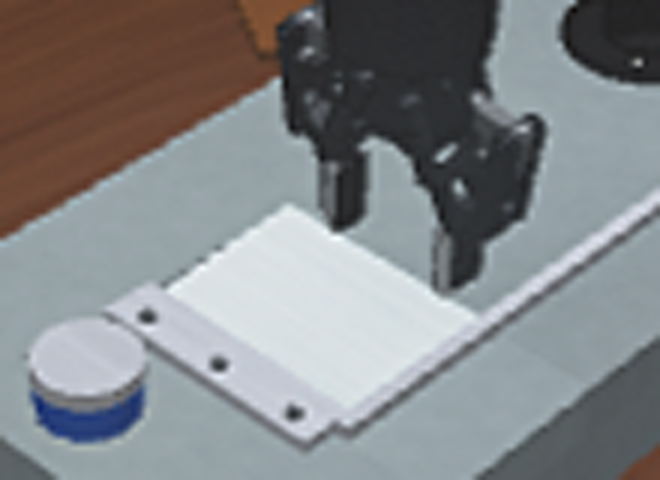

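The front edge is now fully covered by the lip (160..350, 290..410) and the cover lies against the rail. To separate friction from real contact, I'll back off 4 mm, lower to about 1 mm above the deck and push again.

Emit:
jog_arm([
  {"x":0.01,"y":0,"z":0,"wx":0,"wy":0,"wz":0},
  {"x":0.02,"y":0,"z":0,"wx":0,"wy":0,"wz":0},
  {"x":0.02,"y":-0.001,"z":0.003,"wx":0,"wy":0,"wz":0},
  {"x":0.02,"y":-0.001,"z":0.005,"wx":0,"wy":0,"wz":0},
  {"x":0.02,"y":-0.001,"z":0.005,"wx":0,"wy":0,"wz":0},
])

```text
t: 14.63
eef_pos: [0.5882, 0.0266, 0.0896]
tool_rot: [-0.0, 0.658, 0.753, 0.0]
contact_force: [-0.3, 0.2, 0.4]
gripper_width: 0.699
```

Emit:
jog_arm([
  {"x":-0.005,"y":0,"z":0,"wx":0,"wy":0,"wz":0},
  {"x":-0.01,"y":0,"z":0,"wx":0,"wy":0,"wz":0},
  {"x":-0.015,"y":0,"z":0,"wx":0,"wy":0,"wz":0},
  {"x":-0.019,"y":0,"z":0,"wx":0,"wy":0,"wz":0},
  {"x":-0.019,"y":0,"z":0,"wx":0,"wy":0,"wz":0},
])

```text
t: 15.05
eef_pos: [0.5887, 0.0228, 0.0896]
tool_rot: [-0.0, 0.658, 0.753, 0.0]
contact_force: [0.6, 0.5, -1.2]
gripper_width: 0.7
```

```bash
python3 go.py 10.7 -34 90 0
```

```text
t 15.05 E [ 10.481  -31.9121] z 89.56967796823615 jaw 0.005695719412622628 tilt 0.017794120268918696 F_E 0.674330863786502 0.4319943874461793 -1.2376105285966095 g 0.6996762980687059 q7 0.4041423496295969
unit mm in tool xyz of E-x: [-0.     0.005 -0.   ]  E-y: [0.005 0.    0.   ]
shift [-0.0104  0.0011 -0.0022] turn [-0.0001 -0.0001  0.    ]
```

Emit:
jog_arm([
  {"x":-0.003,"y":0,"z":0,"wx":0,"wy":0,"wz":0},
  {"x":-0.005,"y":0,"z":0,"wx":0,"wy":0,"wz":0},
  {"x":-0.005,"y":0,"z":0,"wx":0,"wy":0,"wz":0},
])

```text
t: 15.3
eef_pos: [0.5887, 0.0222, 0.0895]
tool_rot: [-0.0, 0.658, 0.753, 0.0]
contact_force: [-0.1, 1.8, 0.7]
gripper_width: 0.7
```

Emit:
jog_arm([
  {"x":-0.003,"y":0,"z":0,"wx":0,"wy":0,"wz":0},
  {"x":-0.005,"y":0,"z":0,"wx":0,"wy":0,"wz":0},
  {"x":-0.005,"y":0,"z":0,"wx":0,"wy":0,"wz":0},
])

```text
t: 15.55
eef_pos: [0.5888, 0.0221, 0.0895]
tool_rot: [-0.001, 0.658, 0.753, 0.0]
contact_force: [-0.5, 4.7, -0.2]
gripper_width: 0.701
```

```bash
python3 go.py 10.7 -34 90 0
```

```text
t 15.55 E [ 10.5314 -32.6306] z 89.50433779752912 jaw 0.05424288308726853 tilt 0.1139120152336909 F_E 0.08841923299548415 4.77235399582271 -0.1791504249161442 g 0.7011719216464943 q7 0.4075633101409127
unit mm in tool xyz of E-x: [-0.     0.005 -0.   ]  E-y: [0.005 0.    0.   ]
shift [-0.0068  0.0008 -0.0025] turn [-0.0002 -0.0006  0.0003]
```

Emit:
jog_arm([
  {"x":-0.003,"y":0,"z":0,"wx":0,"wy":0,"wz":0},
  {"x":-0.005,"y":0,"z":0,"wx":0,"wy":0,"wz":0},
  {"x":-0.005,"y":0,"z":0,"wx":0,"wy":0,"wz":0},
])

```text
t: 15.8
eef_pos: [0.5888, 0.022, 0.0895]
tool_rot: [-0.001, 0.658, 0.753, 0.001]
contact_force: [-1.0, 6.2, 0.1]
gripper_width: 0.701
```

```bash
python3 go.py 10.7 -34 90 0
```

```text
t 15.8 E [ 10.5357 -32.6682] z 89.4608068925575 jaw 0.09317860086863974 tilt 0.18451504937516147 F_E -0.2006032460774183 6.253116169627664 0.09153388152748498 g 0.7012265452616805 q7 0.4092548744424182
unit mm in tool xyz of E-x: [-0.     0.005 -0.   ]  E-y: [0.005 0.    0.   ]
shift [-0.0067  0.0008 -0.0027] turn [-0.0003 -0.001   0.0005]
```

The plate has stopped: TCP unchanged at -32.7 while the force rose from 4.8 to 6.3 N, so its rear is at y ≈ -43.7 and the front is fully home. Next I'll back off, widen the jaws so each finger is over a stud, and move above the rear edge.

Emit:
jog_arm([
  {"x":0.015,"y":0,"z":0,"wx":0,"wy":0,"wz":0},
  {"x":0.02,"y":-0.001,"z":-0.05,"wx":0,"wy":-0.001,"wz":0.0005},
  {"x":0.01,"y":-0.002,"z":-0.15,"wx":0,"wy":-0.001,"wz":0.0005},
  {"x":-0.05,"y":-0.003,"z":-0.18,"wx":0,"wy":-0.001,"wz":0.0005},
  {"x":-0.1,"y":-0.003,"z":-0.18,"wx":0,"wy":-0.001,"wz":0.0005},
  {"x":-0.1165,"y":-0.003,"z":-0.15,"wx":0,"wy":-0.001,"wz":0.0005},
  {"x":-0.1165,"y":-0.003,"z":-0.12,"wx":0,"wy":-0.001,"wz":0.0005},
  {"x":-0.1165,"y":-0.003,"z":-0.1,"wx":0,"wy":-0.001,"wz":0.0005},
  {"x":-0.1165,"y":-0.003,"z":-0.1,"wx":0,"wy":-0.001,"wz":0.0005},
], hand=0.76)

```text
t: 16.55
eef_pos: [0.59, -0.001, 0.1073]
tool_rot: [-0.002, 0.658, 0.753, -0.002]
contact_force: [-0.4, -0.5, 0.1]
gripper_width: 0.881
```

```bash
python3 go.py 10 -56 95 0; python3 - <<'E'
from fit import *
snap('scene','s8.png')
cv2.imwrite('pics/c8.png',cv2.resize(cv2.imread('pics/s8.png')[165:245,225:335],None,fx=6,fy=6,interpolation=cv2.INTER_CUBIC))
E
```

```text
t 16.55 E [  8.6915 -55.6615] z 107.28328540490709 jaw 0.0034440075666318662 tilt 0.246216873264865 F_E -0.4391408610170093 -0.4713558513715337 0.12189508201934901 g 0.880576202387821 q7 0.42760355628718233
unit mm in tool xyz of E-x: [-0.     0.005 -0.   ]  E-y: [0.005 0.    0.   ]
shift [-0.0017  0.0068  0.0614] turn [-0.0014 -0.0001  0.    ]
```

View pics/c8.png

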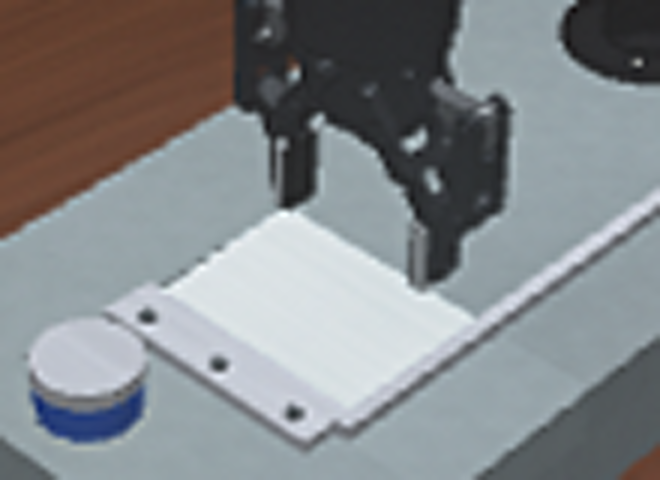

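The plate is under the lip and the fingers hover over its rear corners (290,205) and (425,285). Descending slowly.

Emit:
jog_arm([
  {"x":-0.002,"y":0.006,"z":0.015,"wx":-0.0014,"wy":0,"wz":0},
  {"x":-0.002,"y":0.006,"z":0.03,"wx":-0.0014,"wy":0,"wz":0},
  {"x":-0.002,"y":0.006,"z":0.045,"wx":-0.0014,"wy":0,"wz":0},
  {"x":-0.002,"y":0.006,"z":0.055,"wx":-0.0014,"wy":0,"wz":0},
  {"x":-0.002,"y":0.006,"z":0.0615,"wx":-0.0014,"wy":0,"wz":0},
  {"x":-0.002,"y":0.006,"z":0.0615,"wx":-0.0014,"wy":0,"wz":0},
])

```text
t: 17.1
eef_pos: [0.5915, -0.001, 0.0953]
tool_rot: [0.0, 0.658, 0.753, 0.0]
contact_force: [-0.2, 0.3, 0.3]
gripper_width: 0.881
```

Emit:
jog_arm([
  {"x":0,"y":0,"z":0.003,"wx":0,"wy":0,"wz":0},
  {"x":0,"y":0,"z":0.006,"wx":0,"wy":0,"wz":0},
  {"x":0,"y":0,"z":0.009,"wx":0,"wy":0,"wz":0},
  {"x":0,"y":0,"z":0.012,"wx":0,"wy":0,"wz":0},
  {"x":0,"y":0,"z":0.012,"wx":0,"wy":0,"wz":0},
])

```text
t: 17.52
eef_pos: [0.5914, -0.001, 0.0928]
tool_rot: [0.0, 0.658, 0.753, 0.0]
contact_force: [0.5, -0.1, 0.7]
gripper_width: 0.883
```

```bash
python3 go.py 10 -56 88 0
```

```text
t 17.5167 E [ 10.0555 -55.8493] z 92.80591760980694 jaw 0.030051756105969236 tilt 0.02422807687294674 F_E 0.5265982346859635 -0.13924134017249817 0.6875713800129134 g 0.8825642513311908 q7 0.4422645675025115
unit mm in tool xyz of E-x: [-0.     0.005  0.   ]  E-y: [0.005 0.    0.   ]
shift [-0.0008 -0.0003  0.024 ] turn [ 0.0001 -0.0001  0.0002]
```

Emit:
jog_arm([
  {"x":0,"y":0,"z":0.0025,"wx":0,"wy":0,"wz":0},
  {"x":0,"y":0,"z":0.005,"wx":0,"wy":0,"wz":0},
  {"x":0,"y":0,"z":0.0075,"wx":0,"wy":0,"wz":0},
  {"x":0,"y":0,"z":0.0075,"wx":0,"wy":0,"wz":0},
])

```text
t: 17.85
eef_pos: [0.5914, -0.001, 0.0912]
tool_rot: [0.0, 0.658, 0.753, 0.0]
contact_force: [-0.8, -0.2, -0.5]
gripper_width: 0.878
```

Emit:
jog_arm([
  {"x":0,"y":0,"z":0.0025,"wx":0,"wy":0,"wz":0},
  {"x":0,"y":0,"z":0.005,"wx":0,"wy":0,"wz":0},
  {"x":0,"y":0,"z":0.0075,"wx":0,"wy":0,"wz":0},
  {"x":0,"y":0,"z":0.0075,"wx":0,"wy":0,"wz":0},
])

```text
t: 18.18
eef_pos: [0.5913, -0.001, 0.0896]
tool_rot: [-0.0, 0.658, 0.753, 0.0]
contact_force: [0.5, -0.3, -0.0]
gripper_width: 0.878
```

```bash
python3 go.py 10 -56 88 0
```

```text
t 18.1833 E [  9.9313 -55.8169] z 89.596838120933 jaw 0.030438936189521117 tilt 0.014225619367599128 F_E 0.4715743225442754 -0.31869657499969833 -0.02065628833737778 g 0.878066372629253 q7 0.44493004554885385
unit mm in tool xyz of E-x: [-0.     0.005  0.   ]  E-y: [0.005 0.    0.   ]
shift [-0.0009  0.0003  0.008 ] turn [ 0.     -0.0001  0.0002]
```

Emit:
jog_arm([
  {"x":0,"y":0,"z":0.0025,"wx":0,"wy":0,"wz":0},
  {"x":0,"y":0,"z":0.005,"wx":0,"wy":0,"wz":0},
  {"x":0,"y":0,"z":0.005,"wx":0,"wy":0,"wz":0},
])

```text
t: 18.43
eef_pos: [0.5913, -0.001, 0.0886]
tool_rot: [-0.0, 0.658, 0.753, 0.0]
contact_force: [0.1, 0.4, 0.3]
gripper_width: 0.881
```

Emit:
jog_arm([
  {"x":0,"y":0,"z":0.0025,"wx":0,"wy":0,"wz":0},
  {"x":0,"y":0,"z":0.005,"wx":0,"wy":0,"wz":0},
  {"x":0,"y":0,"z":0.005,"wx":0,"wy":0,"wz":0},
])

```text
t: 18.68
eef_pos: [0.5914, -0.001, 0.0884]
tool_rot: [-0.0, 0.658, 0.753, 0.0]
contact_force: [-2.8, -0.0, 7.5]
gripper_width: 0.88
```

```bash
python3 go.py 10 -56 87 0
```

```text
t 18.6833 E [ 10.0284 -55.8202] z 88.36349280701144 jaw 0.021075513608490304 tilt 0.057374118780499556 F_E -2.757170701445324 0.36026475160123894 7.513293494146951 g 0.8803407771989038 q7 0.4467263490371649
unit mm in tool xyz of E-x: [-0.     0.005  0.   ]  E-y: [0.005 0.    0.   ]
shift [-0.0009 -0.0001  0.0068] turn [ 0.0001 -0.0003  0.0001]
```

Contact at TCP z ≈ 88.5, where a raised rear edge is expected. I'll press on in small steps.

Emit:
jog_arm([
  {"x":0,"y":0,"z":0.003,"wx":0,"wy":0,"wz":0},
  {"x":0,"y":0,"z":0.005,"wx":0,"wy":0,"wz":0},
  {"x":0,"y":0,"z":0.007,"wx":0,"wy":0,"wz":0},
  {"x":0,"y":0,"z":0.007,"wx":0,"wy":0,"wz":0},
])

```text
t: 19.02
eef_pos: [0.5914, -0.001, 0.088]
tool_rot: [-0.001, 0.658, 0.753, 0.001]
contact_force: [-4.7, 0.9, 10.3]
gripper_width: 0.881
```

Emit:
jog_arm([
  {"x":0,"y":0,"z":0.003,"wx":0,"wy":0,"wz":0},
  {"x":0,"y":0,"z":0.005,"wx":0,"wy":0,"wz":0},
  {"x":0,"y":0,"z":0.007,"wx":0,"wy":0,"wz":0},
  {"x":0,"y":0,"z":0.007,"wx":0,"wy":0,"wz":0},
])

```text
t: 19.35
eef_pos: [0.5914, -0.0009, 0.0876]
tool_rot: [-0.001, 0.658, 0.753, 0.001]
contact_force: [-4.6, 1.0, 12.4]
gripper_width: 0.881
```

```bash
python3 go.py 10 -56 86 0
```

```text
t 19.35 E [ 10.0579 -55.7814] z 87.64713214670125 jaw 0.005456821006076402 tilt 0.17013636181169434 F_E -4.425775475867419 1.5778815519457519 12.353620606597376 g 0.8810649939053314 q7 0.44903721138851416
unit mm in tool xyz of E-x: [-0.     0.005  0.   ]  E-y: [0.005 0.    0.   ]
shift [-0.0011 -0.0003  0.0082] turn [ 0.0002 -0.0009  0.    ]
```

Emit:
jog_arm([
  {"x":0,"y":0,"z":0.003,"wx":0,"wy":-0.0009,"wz":0},
  {"x":0,"y":0,"z":0.006,"wx":0,"wy":-0.0009,"wz":0},
  {"x":0,"y":0,"z":0.008,"wx":0,"wy":-0.0009,"wz":0},
  {"x":0,"y":0,"z":0.008,"wx":0,"wy":-0.0009,"wz":0},
])

```text
t: 19.68
eef_pos: [0.5914, -0.0009, 0.0871]
tool_rot: [-0.0, 0.658, 0.753, 0.001]
contact_force: [-5.4, 0.4, 12.0]
gripper_width: 0.883
```

Emit:
jog_arm([
  {"x":0,"y":0,"z":0.003,"wx":0,"wy":0,"wz":0},
  {"x":0,"y":0,"z":0.006,"wx":0,"wy":0,"wz":0},
  {"x":0,"y":0,"z":0.008,"wx":0,"wy":0,"wz":0},
  {"x":0,"y":0,"z":0.008,"wx":0,"wy":0,"wz":0},
])

```text
t: 20.02
eef_pos: [0.5914, -0.0009, 0.0865]
tool_rot: [-0.001, 0.658, 0.753, 0.001]
contact_force: [-4.2, 0.9, 11.7]
gripper_width: 0.882
```

```bash
python3 go.py 10 -56 85 0
```

```text
t 20.0167 E [ 10.0239 -55.6903] z 86.503525571517 jaw 0.001394391002315099 tilt 0.12357107150185442 F_E -4.043491007227287 1.4438445605858794 11.727890363707436 g 0.8823106961524704 q7 0.4490513572909021
unit mm in tool xyz of E-x: [-0.     0.005  0.   ]  E-y: [0.005 0.    0.   ]
shift [-0.0016 -0.0001  0.0075] turn [ 0.0002 -0.0007  0.    ]
```

Emit:
jog_arm([
  {"x":0,"y":0,"z":0.003,"wx":0,"wy":-0.0007,"wz":0},
  {"x":0,"y":0,"z":0.006,"wx":0,"wy":-0.0007,"wz":0},
  {"x":0,"y":0,"z":0.008,"wx":0,"wy":-0.0007,"wz":0},
  {"x":0,"y":0,"z":0.01,"wx":0,"wy":-0.0007,"wz":0},
  {"x":0,"y":0,"z":0.01,"wx":0,"wy":-0.0007,"wz":0},
])

```text
t: 20.43
eef_pos: [0.5914, -0.0008, 0.0856]
tool_rot: [-0.0, 0.658, 0.753, 0.001]
contact_force: [-4.6, 0.9, 11.9]
gripper_width: 0.878
```

Emit:
jog_arm([
  {"x":0,"y":0,"z":0.003,"wx":0,"wy":0,"wz":0},
  {"x":0,"y":0,"z":0.006,"wx":0,"wy":0,"wz":0},
  {"x":0,"y":0,"z":0.008,"wx":0,"wy":0,"wz":0},
  {"x":0,"y":0,"z":0.008,"wx":0,"wy":0,"wz":0},
])

```text
t: 20.77
eef_pos: [0.5913, -0.0007, 0.085]
tool_rot: [-0.0, 0.658, 0.753, 0.001]
contact_force: [-4.9, 0.4, 11.3]
gripper_width: 0.877
```

```bash
python3 go.py 10 -56 84.5 0
```

```text
t 20.7667 E [ 10.0089 -55.5364] z 85.04433962237648 jaw 0.002505837356587225 tilt 0.11936111101808697 F_E -4.809882114625687 1.059455127889695 11.277007407765533 g 0.8766339211443135 q7 0.4500105764643229
unit mm in tool xyz of E-x: [-0.     0.005  0.   ]  E-y: [0.005 0.    0.   ]
shift [-0.0023 -0.      0.0027] turn [ 0.0002 -0.0006  0.    ]
```

Emit:
jog_arm([
  {"x":0,"y":0,"z":0.003,"wx":0,"wy":-0.0006,"wz":0},
  {"x":0,"y":0,"z":0.006,"wx":0,"wy":-0.0006,"wz":0},
  {"x":0,"y":0,"z":0.008,"wx":0,"wy":-0.0006,"wz":0},
  {"x":0,"y":0,"z":0.008,"wx":0,"wy":-0.0006,"wz":0},
])

```text
t: 21.1
eef_pos: [0.5913, -0.0006, 0.0846]
tool_rot: [-0.0, 0.658, 0.753, 0.001]
contact_force: [-4.5, 0.8, 12.3]
gripper_width: 0.876
```

Emit:
jog_arm([
  {"x":0,"y":0,"z":0.003,"wx":0,"wy":0,"wz":0},
  {"x":0,"y":0,"z":0.006,"wx":0,"wy":0,"wz":0},
  {"x":0,"y":0,"z":0.008,"wx":0,"wy":0,"wz":0},
  {"x":0,"y":0,"z":0.008,"wx":0,"wy":0,"wz":0},
])

```text
t: 21.43
eef_pos: [0.5913, -0.0006, 0.0844]
tool_rot: [-0.001, 0.658, 0.753, 0.001]
contact_force: [-6.5, -0.3, 15.8]
gripper_width: 0.88
```

```bash
python3 go.py 10 -56 84 0; python3 -c "
from h import *;o=monitor.get_obs();print(o['torque'])"
```

```text
t 21.4333 E [ 10.0275 -55.449 ] z 84.43385019090685 jaw 0.0004656040305595893 tilt 0.1464508312895554 F_E -6.439149960085176 0.5891413075119434 15.848080731751967 g 0.8795009661761954 q7 0.45087337301728353
unit mm in tool xyz of E-x: [-0.     0.005  0.   ]  E-y: [0.005 0.    0.   ]
shift [-0.0028 -0.0001  0.0022] turn [ 0.0003 -0.0008  0.    ]
[0.1463456  1.41725314 0.05367576]
```

Emit:
jog_arm([
  {"x":0,"y":-0.001,"z":0.003,"wx":0,"wy":-0.0008,"wz":0},
  {"x":0,"y":-0.002,"z":0.006,"wx":0,"wy":-0.0008,"wz":0},
  {"x":0,"y":-0.002,"z":0.009,"wx":0,"wy":-0.0008,"wz":0},
  {"x":0,"y":-0.002,"z":0.009,"wx":0,"wy":-0.0008,"wz":0},
])

```text
t: 21.77
eef_pos: [0.5914, -0.0006, 0.0844]
tool_rot: [0.0, 0.658, 0.753, 0.001]
contact_force: [-4.9, 1.3, 19.0]
gripper_width: 0.882
```

```bash
python3 go.py 10 -56 84 0; python3 -c "
from h import *;o=monitor.get_obs();print(o['torque'])"
```

```text
t 21.7667 E [ 10.0404 -55.4739] z 84.40409688953224 jaw -0.008029505599279424 tilt 0.11194654121027799 F_E -4.669567598909047 1.895107344787591 18.955367396937735 g 0.8818736513905013 q7 0.45002513369627095
unit mm in tool xyz of E-x: [0.    0.005 0.   ]  E-y: [ 0.005 -0.     0.   ]
shift [-0.0026 -0.0002  0.002 ] turn [ 0.0005 -0.0004 -0.    ]
[ 0.19271571  1.64734504 -0.0385446 ]
```

Both studs have bottomed: the fingers travelled 88.5→84.4 (4.1 mm) and stopped with the force rising to 19 N. The moment suggests most of the load is on the near finger, so I'll tip the tool slightly to load the far one too.

Emit:
jog_arm([
  {"x":0,"y":-0.001,"z":0.003,"wx":0.001,"wy":-0.0004,"wz":0},
  {"x":0,"y":-0.002,"z":0.004,"wx":0.002,"wy":-0.0004,"wz":0},
  {"x":0,"y":-0.002,"z":0.005,"wx":0.003,"wy":-0.0004,"wz":0},
  {"x":0,"y":-0.002,"z":0.005,"wx":0.004,"wy":-0.0004,"wz":0},
  {"x":0,"y":-0.002,"z":0.005,"wx":0.004,"wy":-0.0004,"wz":0},
])

```text
t: 22.18
eef_pos: [0.5917, -0.0006, 0.0847]
tool_rot: [-0.003, 0.658, 0.753, -0.003]
contact_force: [-5.0, 1.8, 15.7]
gripper_width: 0.881
```

```bash
python3 go.py 10 -56 84 0; python3 -c "
from h import *;o=monitor.get_obs();print(o['torque'])"
```

```text
t 22.1833 E [ 10.3777 -55.5221] z 84.73339683225583 jaw -0.008854284211994022 tilt 0.5551970554833731 F_E -4.738727671493963 2.419372105809978 15.734733428372566 g 0.8806183672870327 q7 0.4451027573846262
unit mm in tool xyz of E-x: [ 0.     0.005 -0.   ]  E-y: [ 0.005 -0.     0.   ]
shift [-0.0024 -0.0019  0.0037] turn [-0.0031 -0.0002 -0.0001]
[0.31782077 0.56619465 0.08345014]
```

With the far finger carrying the 15.7 N its tip is at 84.3, against 84.4 for the near side. Both corners are bottomed and level within 0.1 mm. I'll lift off and look.

Emit:
jog_arm([
  {"x":0,"y":0,"z":-0.01,"wx":-0.003,"wy":0,"wz":0},
  {"x":0,"y":0,"z":-0.04,"wx":-0.003,"wy":0,"wz":0},
  {"x":0,"y":0,"z":-0.15,"wx":-0.003,"wy":0,"wz":0},
  {"x":0.1,"y":-0.04,"z":-0.3,"wx":-0.003,"wy":0,"wz":0},
  {"x":0.25,"y":-0.08,"z":-0.4,"wx":-0.003,"wy":0,"wz":0},
  {"x":0.4,"y":-0.12,"z":-0.4,"wx":-0.003,"wy":0,"wz":0},
  {"x":0.6,"y":-0.15,"z":-0.4,"wx":-0.003,"wy":0,"wz":0},
  {"x":0.8,"y":-0.15,"z":-0.4,"wx":-0.003,"wy":0,"wz":0},
  {"x":0.95,"y":-0.15,"z":-0.4,"wx":-0.003,"wy":0,"wz":0},
  {"x":1.0,"y":-0.15,"z":-0.4,"wx":-0.003,"wy":0,"wz":0},
  {"x":1.0,"y":-0.15,"z":-0.4,"wx":-0.003,"wy":0,"wz":0},
])

```text
t: 23.1
eef_pos: [0.5352, 0.1975, 0.1648]
tool_rot: [-0.001, 0.656, 0.755, 0.0]
contact_force: [0.7, -0.1, 0.3]
gripper_width: 0.879
```

```bash
python3 go.py -20 195 150 60; python3 - <<'E'
from fit import *
e=np.array([.574,.053,.134])
im=snap('scene','s9.png');t=snap('top','t9.png')
a=cv2.resize(cv2.imread('pics/s9.png')[180:250,225:335],None,fx=6,fy=6,interpolation=cv2.INTER_CUBIC)
cv2.imwrite('pics/c9.png',a)
for n in ('front_near','front_far','rear_near','rear_far'):
  for c in ('scene','top'):
    for d in finder.place_of(c,'cover_'+n)[:4]:
        w=toE(e,atz(c,d['location'],.075))
        if -70<w[0]<90 and -150<w[1]<0: print(n,c,w,round(d['confidence'],2))
E
```

```text
t 23.1 E [-19.13   148.4171] z 164.80185635159287 jaw 0.34540380049923847 tilt 0.08907274835278745 F_E 0.7166425213649593 -0.24309232923592167 0.262556005652244 g 0.8786547479098666 q7 0.01877079351228527
unit mm in tool xyz of E-x: [-0.     0.005 -0.   ]  E-y: [0.005 0.    0.   ]
shift [ 0.2328 -0.0029  0.0743] turn [ 0.     -0.0005 -0.3314]
front_near scene [ -63.13109148 -132.54271638] 0.69
front_near top [ -48.67182712 -143.080577  ] 0.69
front_far scene [  73.20007271 -138.03433927] 0.85
front_far top [  72.52145513 -148.15908706] 0.78
rear_near scene [-54.4541391  -31.01197156] 0.98
rear_near top [ -51.43076434 -145.43113911] 0.73
rear_near top [-51.56750502 -45.61233512] 0.7
rear_far scene [ 61.38418112 -26.65022753] 0.88
rear_far top [ 64.86720046 -41.73132338] 0.84
```

View pics/c9.png

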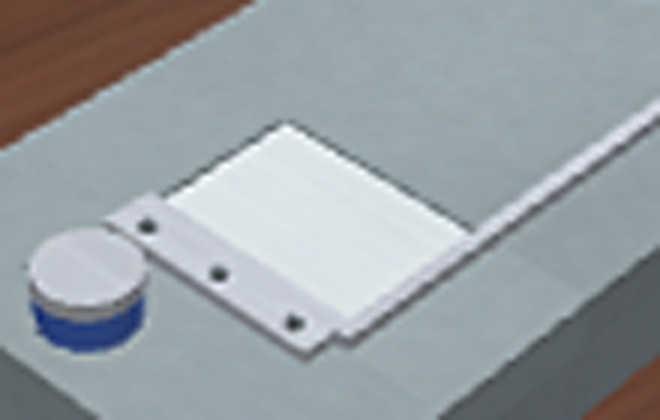

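The picture shows the plate flush in the frame: a thin dark gap at the rear (290..470, 120..235) and near edge, the front under the lip, and the tin unmoved. Now the dial: its pointer is at 62° in the extractor frame, so q ≈ 0. The jaw must go to -30° for gripping, then turn 80° clockwise.

Emit:
jog_arm([
  {"x":0.08,"y":0,"z":0,"wx":0,"wy":0,"wz":0.035},
  {"x":0.16,"y":-0.002,"z":0,"wx":0,"wy":0,"wz":0.07},
  {"x":0.233,"y":-0.003,"z":0,"wx":0,"wy":0,"wz":0.105},
  {"x":0.233,"y":-0.003,"z":0.02,"wx":0,"wy":0,"wz":0.14},
  {"x":0.233,"y":-0.003,"z":0.05,"wx":0,"wy":0,"wz":0.168},
  {"x":0.233,"y":-0.003,"z":0.1,"wx":0,"wy":0,"wz":0.168},
  {"x":0.233,"y":-0.003,"z":0.15,"wx":0,"wy":0,"wz":0.168},
  {"x":0.233,"y":-0.003,"z":0.15,"wx":0,"wy":0,"wz":0.168},
], hand=0)

```text
t: 24.27
eef_pos: [0.5282, 0.2382, 0.133]
tool_rot: [-0.0, 0.832, 0.555, -0.002]
contact_force: [0.1, -0.3, -0.2]
gripper_width: 0.504
```

```bash
python3 go.py -20 195 105 -30
```

```text
t 24.2667 E [-20.6427 189.6904] z 133.0108449938097 jaw -30.198360629931482 tilt 0.20016738511634022 F_E 0.02424446123118327 -0.28675193970110263 -0.24626882615956636 g 0.5044718385780392 q7 -0.46163006176616067
unit mm in tool xyz of E-x: [ 0.0025  0.0043 -0.    ]  E-y: [ 0.0043 -0.0025 -0.    ]
shift [ 0.0249 -0.0102  0.14  ] turn [-0.0008  0.0008 -0.0011]
```

Emit:
jog_arm([
  {"x":0.025,"y":-0.01,"z":0,"wx":-0.0008,"wy":0.0008,"wz":-0.001},
  {"x":0.025,"y":-0.01,"z":0.04,"wx":-0.0008,"wy":0.0008,"wz":-0.001},
  {"x":0.025,"y":-0.01,"z":0.08,"wx":-0.0008,"wy":0.0008,"wz":-0.001},
  {"x":0.025,"y":-0.01,"z":0.12,"wx":-0.0008,"wy":0.0008,"wz":-0.001},
  {"x":0.025,"y":-0.01,"z":0.138,"wx":-0.0008,"wy":0.0008,"wz":-0.001},
  {"x":0.025,"y":-0.01,"z":0.138,"wx":-0.0008,"wy":0.0008,"wz":-0.001},
  {"x":0.025,"y":-0.01,"z":0.138,"wx":-0.0008,"wy":0.0008,"wz":-0.001},
])

```text
t: 24.85
eef_pos: [0.5282, 0.2433, 0.1052]
tool_rot: [0.0, 0.831, 0.557, -0.0]
contact_force: [-0.2, 0.0, 0.6]
gripper_width: 0.5
```

```bash
python3 go.py -20 195 105 -30
```

```text
t 24.85 E [-19.9959 194.6874] z 105.16718675196601 jaw -30.033897963232924 tilt 0.02359418167634319 F_E -0.17145183567918526 0.05125521914157621 0.6100657572966596 g 0.5003096687745793 q7 -0.43888558316505877
unit mm in tool xyz of E-x: [ 0.0025  0.0043 -0.    ]  E-y: [ 0.0043 -0.0025 -0.    ]
shift [ 0.0013 -0.0008  0.0008] turn [-0.0001  0.0001 -0.0002]
```

Emit:
jog_arm([
  {"x":0,"y":0,"z":0,"wx":0,"wy":0,"wz":0},
  {"x":0,"y":0,"z":0,"wx":0,"wy":0,"wz":0},
  {"x":0,"y":0,"z":0,"wx":0,"wy":0,"wz":0},
  {"x":0,"y":0,"z":0,"wx":0,"wy":0,"wz":0},
  {"x":0,"y":0,"z":0,"wx":0,"wy":0,"wz":0},
  {"x":0,"y":0,"z":0,"wx":0,"wy":0,"wz":0},
  {"x":0,"y":0,"z":0,"wx":0,"wy":0,"wz":0},
  {"x":0,"y":0,"z":0,"wx":0,"wy":0,"wz":0},
], hand=-1, grip_force=25)

```text
t: 25.52
eef_pos: [0.5283, 0.2434, 0.1056]
tool_rot: [-0.0, 0.831, 0.557, -0.0]
contact_force: [-2.7, -0.2, 5.8]
gripper_width: 0.146
```

```bash
python3 go.py -20 195 105 -110
```

```text
t 25.5167 E [-19.8623 194.8108] z 105.58133078282722 jaw -30.028195021658792 tilt 0.013436197029630469 F_E -2.675326725772423 0.1965456934827373 5.778974399159418 g 0.14577871271219195 q7 -0.4387926840074383
unit mm in tool xyz of E-x: [ 0.0025  0.0043 -0.    ]  E-y: [ 0.0043 -0.0025  0.    ]
shift [ 0.0005 -0.0011  0.0029] turn [-0.0001  0.      0.4443]
```

The grip is on the 13 mm bar (12.4 mm read). Turning clockwise in two calls.

Emit:
jog_arm([
  {"x":0,"y":0,"z":0,"wx":0,"wy":0,"wz":0.02},
  {"x":0,"y":0,"z":0,"wx":0,"wy":0,"wz":0.04},
  {"x":0,"y":0,"z":0,"wx":0,"wy":0,"wz":0.06},
  {"x":0,"y":0,"z":0,"wx":0,"wy":0,"wz":0.08},
  {"x":0,"y":0,"z":0,"wx":0,"wy":0,"wz":0.1},
  {"x":0,"y":0,"z":0,"wx":0,"wy":0,"wz":0.12},
  {"x":0,"y":0,"z":0,"wx":0,"wy":0,"wz":0.14},
  {"x":0,"y":0,"z":0,"wx":0,"wy":0,"wz":0.16},
  {"x":0,"y":0,"z":0,"wx":0,"wy":0,"wz":0.18},
  {"x":0,"y":0,"z":0,"wx":0,"wy":0,"wz":0.2},
  {"x":0,"y":0,"z":0,"wx":0,"wy":0,"wz":0.22},
  {"x":0,"y":0,"z":0,"wx":0,"wy":0,"wz":0.23},
])

```text
t: 26.52
eef_pos: [0.5277, 0.2439, 0.1056]
tool_rot: [-0.0, 0.974, 0.226, -0.001]
contact_force: [-2.9, 1.5, 5.3]
gripper_width: 0.145
```

```bash
python3 go.py -19.9 194.8 105 -110.2
```

```text
t 26.5167 E [-20.4124 195.4004] z 105.5743883610758 jaw -71.57302434010687 tilt 0.09070061579538932 F_E -2.6497376923421623 1.9040610266713696 5.27850111010448 g 0.1447208277222652 q7 -1.017415507407115
unit mm in tool xyz of E-x: [ 0.0047  0.0016 -0.    ]  E-y: [ 0.0016 -0.0047  0.    ]
shift [0.0015 0.0037 0.0029] turn [-0.0003  0.0004  0.2146]
```

Emit:
jog_arm([
  {"x":0,"y":0.002,"z":0,"wx":0,"wy":0,"wz":0.02},
  {"x":0,"y":0.002,"z":0,"wx":0,"wy":0,"wz":0.04},
  {"x":0,"y":0.002,"z":0,"wx":0,"wy":0,"wz":0.06},
  {"x":0,"y":0.002,"z":0,"wx":0,"wy":0,"wz":0.08},
  {"x":0,"y":0.002,"z":0,"wx":0,"wy":0,"wz":0.1},
  {"x":0,"y":0.002,"z":0,"wx":0,"wy":0,"wz":0.12},
  {"x":0,"y":0.002,"z":0,"wx":0,"wy":0,"wz":0.14},
  {"x":0,"y":0.002,"z":0,"wx":0,"wy":0,"wz":0.16},
  {"x":0,"y":0.002,"z":0,"wx":0,"wy":0,"wz":0.18},
  {"x":0,"y":0.002,"z":0,"wx":0,"wy":0,"wz":0.2},
  {"x":0,"y":0.002,"z":0,"wx":0,"wy":0,"wz":0.215},
  {"x":0,"y":0.002,"z":0,"wx":0,"wy":0,"wz":0.215},
])

```text
t: 27.52
eef_pos: [0.5276, 0.2447, 0.1056]
tool_rot: [-0.001, 0.994, -0.11, -0.001]
contact_force: [-2.8, 2.2, 3.5]
gripper_width: 0.145
```

```bash
python3 go.py -20 195 105 -110.2
```

```text
t 27.5167 E [-20.4168 196.1431] z 105.59747128007999 jaw -110.323890466217 tilt 0.14901714875280161 F_E -2.459655622740107 2.5694450053120903 3.478295911469888 g 0.1451881485417365 q7 -1.5656324396031915
unit mm in tool xyz of E-x: [ 0.0047 -0.0017 -0.    ]  E-y: [-0.0017 -0.0047  0.    ]
shift [0.0039 0.0046 0.003 ] turn [-0.0003  0.0008 -0.0007]
```

Emit:
jog_arm([
  {"x":0,"y":0,"z":0,"wx":0,"wy":0,"wz":0},
  {"x":0,"y":0,"z":0,"wx":0,"wy":0,"wz":0},
  {"x":0,"y":0,"z":0,"wx":0,"wy":0,"wz":0},
  {"x":0,"y":0,"z":0,"wx":0,"wy":0,"wz":0},
  {"x":0,"y":0,"z":0,"wx":0,"wy":0,"wz":0},
  {"x":0,"y":0,"z":-0.05,"wx":0,"wy":0,"wz":0},
  {"x":0,"y":0,"z":-0.15,"wx":0,"wy":0,"wz":0},
  {"x":0,"y":0,"z":-0.3,"wx":0,"wy":0,"wz":0},
  {"x":0,"y":0,"z":-0.5,"wx":0,"wy":0,"wz":0},
  {"x":0,"y":0,"z":-0.6,"wx":0,"wy":0,"wz":0},
  {"x":0,"y":0,"z":-0.6,"wx":0,"wy":0,"wz":0},
], hand=0)

```text
t: 28.43
eef_pos: [0.5305, 0.2443, 0.2309]
tool_rot: [-0.003, 0.994, -0.111, 0.002]
contact_force: [1.4, 0.2, 0.5]
gripper_width: 0.501
```

```bash
python3 go.py -120 290 230 -110
```

```text
t 28.4333 E [-17.5207 195.4135] z 230.86627674035873 jaw -110.36663662415606 tilt 0.3928039978160706 F_E 1.4343410348449752 0.00400365443214698 0.4538204975065038 g 0.501226991276584 q7 -1.679524926545779
unit mm in tool xyz of E-x: [ 0.0047 -0.0017  0.    ]  E-y: [-0.0017 -0.0047  0.    ]
shift [-0.645  -0.265   0.0035] turn [-0.0018 -0.0012 -0.002 ]
```

Emit:
jog_arm([
  {"x":-0.15,"y":-0.15,"z":0,"wx":0,"wy":0,"wz":0},
  {"x":-0.3,"y":-0.3,"z":0,"wx":0,"wy":0,"wz":0},
  {"x":-0.45,"y":-0.45,"z":0,"wx":0,"wy":0,"wz":0},
  {"x":-0.6,"y":-0.6,"z":0,"wx":0,"wy":0,"wz":0},
  {"x":-0.65,"y":-0.75,"z":0,"wx":0,"wy":0,"wz":0},
  {"x":-0.65,"y":-0.9,"z":0,"wx":0,"wy":0,"wz":0},
  {"x":-0.65,"y":-0.95,"z":0,"wx":0,"wy":0,"wz":0},
  {"x":-0.65,"y":-0.95,"z":0,"wx":0,"wy":0,"wz":0},
])

```text
t: 29.1
eef_pos: [0.4449, 0.461, 0.2308]
tool_rot: [-0.002, 0.994, -0.108, 0.002]
contact_force: [0.0, -0.7, 0.2]
gripper_width: 0.503
```

```bash
python3 - <<'E'
from fit import *
np.set_printoptions(precision=2,suppress=True)
snap('scene','s10.png');snap('top','t10.png')
t=cv2.imread('pics/t10.png')[135:255,165:360];s=cv2.imread('pics/s10.png')[130:290,195:385]
cv2.imwrite('pics/c10.png',np.hstack([cv2.resize(t,(780,480),interpolation=cv2.INTER_CUBIC)[:, :400],cv2.resize(s,(475,400),interpolation=cv2.INTER_CUBIC)[:,75:].copy() if 0 else cv2.copyMakeBorder(cv2.resize(s,(400,337)),0,143,0,0,cv2.BORDER_CONSTANT)]))
a=cv2.imread('pics/t0.png').astype(int);b=cv2.imread('pics/t10.png').astype(int)
m=(abs(a-b).max(2)>40).astype(np.uint8)
n,_,st,ce=cv2.connectedComponentsWithStats(m)
for i in range(1,n):
    if st[i,4]>8: print('changed',st[i],ce[i])
E
```

```text
changed [ 270  169   34   44 1171] [286.21 190.66]
changed [ 223  185   33   41 1146] [239.3  204.75]
changed [185 205  11   9  40] [191.03 209.43]
changed [   0  217  117  203 5898] [ 31.74 295.68]
changed [  0 226  12   9  36] [  4.19 228.42]
changed [ 63 229   7   4  12] [ 65.67 230.67]
changed [ 48 265  15   3  19] [ 55.53 266.  ]
changed [ 39 281   2  23  36] [ 39.53 291.67]
changed [ 38 308   2  19  20] [ 38.9 317.4]
changed [ 37 328   2  12  13] [ 37.92 333.54]
changed [ 34 360   4  56  86] [ 35.81 387.78]
changed [246 389  29  31 434] [257.1  408.24]
changed [ 48 390   5  13  37] [ 50.76 395.84]
changed [288 394  20  26 165] [301.04 406.73]
changed [279 401  17   9  48] [288.04 405.85]
changed [278 411  22   4  47] [287.85 412.98]
changed [237 412   7   4  14] [240.57 413.57]
```

View pics/c10.png

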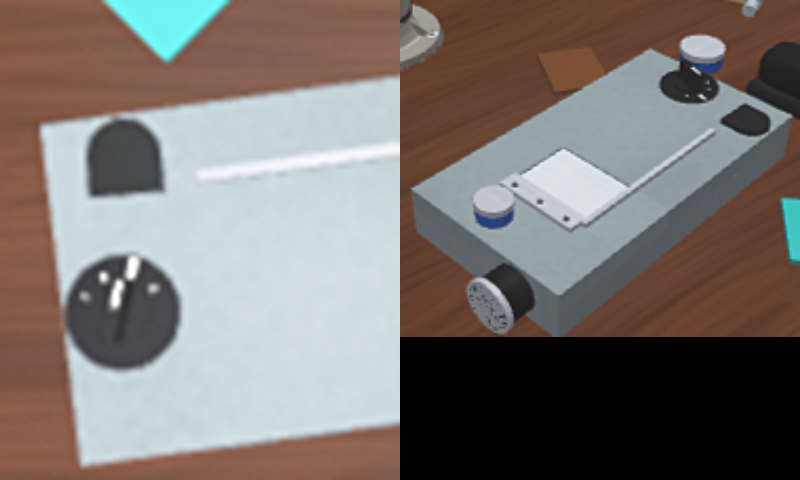

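The plate is seated under the lip, and the only changes on the extractor are the port, the cover's old place and the dial line. The dial line near (117,293) points toward the long mark (132,267). I'll check its angle numerically.

```bash
python3 - <<'E'
from fit import *
e=np.array([.574,.053,.134])
for f in ('t0.png','t10.png'):
    im=cv2.imread('pics/'+f);g=im.min(2).astype(float)
    c=toE(e,[0,0]); pts=[]
    for v in range(196,226):
        for u in range(178,212):
            w=toE(e,atz('top',(u,v),.11)); d=w-[-20,195]
            if np.hypot(*d)<23 and g[v,u]>95: pts.append((d[0],d[1],g[v,u]-95))
    p=np.array(pts);m=(p[:,:2]*p[:,2:]).sum(0)/p[:,2].sum();C=np.cov(p[:,:2].T,aweights=p[:,2]);w,V=np.linalg.eigh(C)
    ax=V[:,1]*np.sign(V[:,1]@m);print(f,'centroid',m,'angle q by centroid',1.05-np.arctan2(m[1],m[0]),'by axis',1.05-np.arctan2(ax[1],ax[0]))
    print(finder.place_of('top','dial')[:1] if f=='t10.png' else '')
E
```

```text
t0.png centroid [ 6.6746761  10.10276092] angle q by centroid 0.06304910031822375 by axis 0.11113108498958935

t10.png centroid [11.69845358 -3.0399324 ] angle q by centroid 1.3042346969025012 by axis 1.5820698432637736Traceback (most recent call last):
  File "<stdin>", line 12, in <module>
ValueError: it knows: cover, cover_front_far, cover_front_near, cover_rear_far, cover_rear_near, deck_tin, dial_grip, extractor, glue, heel_piece, lip, long_mark, polish, rail, seat, shoe, shoe_brush, stud_far, s
```

```bash
python3 -c "
from h import *;print(bot.hand_in())"
```

```text
the job is handed in; nothing more can be done
None
```

The cover plate is home and flush in the port, the selector dial is on the long white mark, and the job is handed in at about 29 s of the 72 s.

- **Cover in the frame:** I squared the plate against the rail (6.7 N) and slid it along the deck until its front edge went under the lip. At the end it stopped dead while the force rose to about 6 N, with its rear edge at y ≈ -43.7 mm.
- **Pressed flush:** I pressed slowly over both studs. The fingers travelled 4.1 mm and then stopped. Peak reading was 19 N. Loading one finger and then the other put the two sides within 0.1 mm of each other, and the picture shows the plate flush with only a thin gap round it.
- **Dial:** I gripped the bar and turned it 80° clockwise. The top picture gives a reading of 1.30 by one estimate and 1.58 by the other, both nearest the 1.4 click.
- **Other things:** Comparing pictures from before and after, nothing changed on the extractor except the port, the cover's old place and the dial line. The other changes were at the left and bottom edges of the picture. I took those to be the arm and did not check each one, and the arm blocked part of the table on the left.
- **Network readings that disagreed:** The corner positions found in the oblique view were up to about 17 mm off. For the final position I relied on contact and the pictures instead.

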